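# Brush out the sample beakers and lay them to drain

### The arm

A 6-joint arm with a two-finger parallel gripper is mounted at the origin on the work surface. World frame = base frame: x ahead of the robot, y to its left, z up, the work surface at z = 0. Lengths are in mm, angles in rad, forces in N, time in s.
With the tool pointing down it reaches from about 250 to 800 mm from the base axis. Payload 8.5 kg.
Tool frame: the origin (TCP) lies between the finger pads; the fingertips stand manip.tips_ahead ahead of it and the grasp point (between the pads) lies 6 mm ahead of it (manip.tips_ahead is the distance from the TCP to the fingertips, in mm); z points along the fingers, y is the line along which they close (so a half turn about z gives the same grasp; the last joint's range is limited). The gripper opens to 85 mm and grips with 20 to 120 N. Pads are 22 mm wide; open, the fingers measure 114 mm over their backs; the gripper's body (76 mm by 85 mm) begins 54 mm behind the grasp point. The pads swing forward as they close: fully open they stand 13 mm farther back than shut.
Start: joints at [1.154, 0.238, -0.013, 1.319, 0, 1.571], TCP at [212.521, 480.017, 256.276] pointing down, gripper open.
Joint ranges: [-2.66, 2.66], [-1.03, 1.9], [-1.14, 1.46], [-1.82, 2.27], [-1.45, 1.34], [-3.14, 3.14]. Speed limits (rad/s): [2.22, 2.22, 2.79, 3.14, 3.14, 3.14].

### API

Orientations are given as a 3x3 rotation matrix whose columns are the frame's x, y, z axes.
In Python, from station import readout, capture, calibration, close_job, manip gives the robot as it stands.
- The arm moves only by the tool arm_command, never from a script. Its argument "deltas" is a list of rows, each a list of 7 numbers: the shift along the tool's x, y, z in mm, then the turn, a rotation vector about the tool's x, y, z in rad, then the opening in per cent of the stroke, from 0 (shut) to 100 (fully open). A call has 1 to 12 rows; each row is the pose to reach, as a shift and turn from the pose commanded when the call began, along the tool's axes at that moment; what a row does not reach only later rows make up. A row lasts 1/12 s, in which the tool goes at most 41.7 mm and 7.16 degrees, less where a joint would pass 70% of its speed; a pose out of reach is approached as far as the arm can. A call with a gripper value outside its range is refused whole. The fingers move at their own pace and stop on an object; "force" is the grip in N (left out, the last holds). Time passes only in rows, so rows that repeat a pose let the fingers close. It gives the time, the measured TCP pose, the force, the opening and the grip force at its end, in the units of the state.
- readout.read_state(): the state, without advancing time (a new reading comes with each control period).
- capture(name): name is "scene" or "top"; returns (picture, depth): 384x512x3 uint8, red, green, blue; 384x512 float32, mm along the optical axis (not along the pixel's ray), 0 where there is no reading.
- calibration(name): a dict with "camera_matrix" (3x3 intrinsics, pixels), "world_to_cam" (4x4, takes a point from world to camera coordinates). Camera axes: x right, y down, z forward; pixel columns grow to the right and rows downward; lengths in mm; the calibration is good to about 2 mm. A picture is of the moment at which its call begins. calibration takes no time and is no camera call.
- close_job(): hands the job in; it is judged then, once.
The state is a dict: "time": time; "joint_positions": joint angles; "qvel": joint speeds; "tau": joint torques, N m; "tool_pos": TCP position; "eef_rot": TCP orientation; "contact_force": force on the tool from outside, world axes, zero at the start; "wrist_torque": the same for the moment, N m; "finger_gap": finger opening in mm; "grasp_force": force on a finger pad.
Only numpy, scipy, OpenCV 4.12 (cv2) and the standard library are available. Lean on these libraries where they do the work, as an engineer would, in place of code of your own. Each camera call takes 0.05 s, during which the arm holds its last target. There are 200 camera calls.

### The job

Wash up the aluminium beakers standing on the bench, the tallest first and the shortest last: take the long brush from its hanger and in each beaker push it right down to the bottom, draw it up to about half the beaker's height or more, and push it right down again. Then hang the brush by its collar back in its own hanger and lay every beaker on its side along the rails of the draining rack, one to a bay. Do not shift the other things on the bench.

Things in the scene. Friction and masses are not known exactly. Their poses are not given: they have to be found in the camera images.
- beaker_tall: the tallest of up to three open aluminium beakers (any two or all three are present; None when absent): plain straight-walled cylinder, 56 mm outside diameter, 50 mm inside, 135 mm tall, heavy floor 6 mm thick, about 180 g; stands upright on the bench at the start. Origin: centre of its underside; z axis: along the cylinder towards the open mouth.
- beaker_mid: the middle one of up to three open aluminium beakers (any two or all three are present; None when absent): plain straight-walled cylinder, 56 mm outside diameter, 50 mm inside, 115 mm tall, heavy floor 6 mm thick, about 180 g; stands upright on the bench at the start. Origin: centre of its underside; z axis: along the cylinder towards the open mouth.
- beaker_short: the shortest of up to three open aluminium beakers (any two or all three are present; None when absent): plain straight-walled cylinder, 56 mm outside diameter, 50 mm inside, 95 mm tall, heavy floor 6 mm thick, about 180 g; stands upright on the bench at the start. Origin: centre of its underside; z axis: along the cylinder towards the open mouth.
- beaker_tall_centre (a point): point on the axis of that beaker at half its height (67.5 mm above its underside)
- beaker_mid_centre (a point): point on the axis of that beaker at half its height (57.5 mm above its underside)
- beaker_short_centre (a point): point on the axis of that beaker at half its height (47.5 mm above its underside)
- brush: long washing brush, rigid, 120 g, hanging bristles down in its hanger, tip 15 mm above the bench. Origin: centre of the lower tip; z: up towards the handle. Heights above the tip: white bristle head 32 mm in diameter 0-62 mm; steel stem 8 mm in diameter 62-130; black collar 32 mm in diameter 130-136; plain round black handle 20 mm in diameter 136-208 (grip it at about 175).
- hanger: the brush's own hanger, a fixed stand with a picture label of the brush, in one row (any order, about 90 mm apart) with two like hangers for a spatula and a thin brush (tops 195 mm high). Origin: on the bench (z = 0) right below the slot's middle. The slot opens towards the hanger's -x (the middle of the bench); a post stands at +x, its front 38 mm from the slot's middle. Base plate 8 mm high.
- hanger_slot (a point): slot's middle, 145 mm above the bench, level with the flat top of the two steel prongs (6 mm thick, ending 30 mm from here at -x) that leave a 16 mm wide slot. The stem stands in the slot, the collar rests on the prongs. Head and collar are wider than the slot: the brush comes out by lifting it some 10 mm and drawing it at least 70 mm towards the hanger's -x, and goes back that way.
- rack: fixed steel-wire draining rack, 370 mm wide, 180 deep; three like bays 115 mm apart across y, a guard rail (50 mm high) along each side. Origin: on the bench under its middle; x: along the bays, away from the robot. A bay: two rails along x, 10 mm thick, 140 long, centres 42 mm high and 40 apart, and at each end, 85 mm from the bay's middle, a thin upright stop on its middle line, top 61 mm high. Mouths may point either way.
- bay_right (a point): middle of the rack's bay at the rack's -y side (115 mm from its middle), 68 mm above the bench: where the centre of a beaker lies when it rests on the rails; its axis then runs along the rack's x
- bay_middle (a point): middle of the rack's bay in its middle, 68 mm above the bench: where the centre of a beaker lies when it rests on the rails; its axis then runs along the rack's x
- bay_left (a point): middle of the rack's bay at its +y side (115 mm from its middle), 68 mm above the bench: where the centre of a beaker lies when it rests on the rails; its axis then runs along the rack's x
- flask: bystander: conical glass flask, 72 mm wide, 105 mm tall; origin at the centre of its underside
- amber: bystander: amber bottle, 64 mm wide, 130 mm tall; origin at the centre of its underside
- washbottle: bystander: white plastic bottle, 70 mm wide, 170 mm tall; origin at the centre of its underside
- powderjar: bystander: white screw-top jar, 60 mm wide, 60 mm tall; origin at the centre of its underside
- dishes: bystander: glass dish with lid, 90 mm wide, 42 mm tall; origin at the centre of its underside
- tipbox: bystander: grey box 80 x 120 x 50 mm; origin at the centre of its underside
Things that resemble listed ones, but are neither listed nor needed, are in the scene too. Leave any red look-alike of the beaker_mid alone.

How it is judged (in metres and radians):
On the way, in this order (a step that is already met when the one before it is completed fails the run):
1. brush tip down at the bottom of the upright tallest beaker (tip within about 18 mm of its inner floor) (horizontal distance between brush and beaker_tall below 0.024 m and angle between beaker_tall's own z axis and vertical below 0.25 rad and z of brush in the frame of beaker_tall between -0.005 and 0.025 m), for 0.05 s.
2. brush drawn up inside the tallest beaker: tip over 42 mm above the beaker's underside but still below its rim (horizontal distance between brush and beaker_tall below 0.024 m and angle between beaker_tall's own z axis and vertical below 0.25 rad and z of brush in the frame of beaker_tall between 0.042 and 0.135 m), for 0.05 s.
3. brush down at the bottom of the tallest beaker a second time (all of step 1), for 0.05 s.
4. brush tip down at the bottom of the upright middle-sized beaker (tip within about 18 mm of its inner floor) (horizontal distance between brush and beaker_mid below 0.024 m and angle between beaker_mid's own z axis and vertical below 0.25 rad and z of brush in the frame of beaker_mid between -0.005 and 0.025 m), for 0.05 s.
5. brush drawn up inside the middle-sized beaker: tip over 42 mm above the beaker's underside but still below its rim (horizontal distance between brush and beaker_mid below 0.024 m and angle between beaker_mid's own z axis and vertical below 0.25 rad and z of brush in the frame of beaker_mid between 0.042 and 0.115 m), for 0.05 s.
6. brush down at the bottom of the middle-sized beaker a second time (all of step 4), for 0.05 s.
7. brush tip down at the bottom of the upright shortest beaker (tip within about 18 mm of its inner floor) (horizontal distance between brush and beaker_short below 0.024 m and angle between beaker_short's own z axis and vertical below 0.25 rad and z of brush in the frame of beaker_short between -0.005 and 0.025 m), for 0.05 s.
8. brush drawn up inside the shortest beaker: tip over 42 mm above the beaker's underside but still below its rim (horizontal distance between brush and beaker_short below 0.024 m and angle between beaker_short's own z axis and vertical below 0.25 rad and z of brush in the frame of beaker_short between 0.042 and 0.095 m), for 0.05 s.
9. brush down at the bottom of the shortest beaker a second time (all of step 7), for 0.05 s.
At the end, for the whole second after the job is handed in: Every beaker lies at rest in a bay: centre within 45 mm of the bay's middle, axis within 0.15 rad of the rack's x and 0.17 rad of level. The brush hangs at rest in its own hanger: tip within 14 mm of the slot's middle and 6 mm of its hanging height, upright within 0.12 rad ((distance between beaker_tall_centre and bay_right below 0.045 m or distance between beaker_tall_centre and bay_middle below 0.045 m or distance between beaker_tall_centre and bay_left below 0.045 m) and angle between the z axis of each of beaker_tall, beaker_mid, beaker_short and the x axis of rack, either way round below 0.15 rad and angle between beaker_tall's own z axis and vertical between 1.4 and 1.74 rad and linear speed of each of beaker_tall, beaker_mid, beaker_short, brush below 0.03 m/s and (distance between beaker_mid_centre and bay_right below 0.045 m or distance between beaker_mid_centre and bay_middle below 0.045 m or distance between beaker_mid_centre and bay_left below 0.045 m) and angle between beaker_mid's own z axis and vertical between 1.4 and 1.74 rad and (distance between beaker_short_centre and bay_right below 0.045 m or distance between beaker_short_centre and bay_middle below 0.045 m or distance between beaker_short_centre and bay_left below 0.045 m) and angle between beaker_short's own z axis and vertical between 1.4 and 1.74 rad and horizontal distance between brush and hanger below 0.014 m and z of brush in the frame of hanger between 0.009 and 0.021 m and angle between brush's own z axis and vertical below 0.12 rad); the robot touches nothing.
It fails at once if another thing on the bench (flask, bottles, jar, dish or box) is shifted by more than 40 mm (distance of any of flask, amber, washbottle, powderjar, dishes, tipbox from where it was at the start of the episode above 0.04 m).
Of beaker_tall, beaker_mid, beaker_short only 2 to 3 are there at a start; the rules pass over those that are not, and their reading is None.
At some moment in a run one of beaker_tall, beaker_mid, beaker_short may be knocked a few centimetres aside while the robot is not near it.
It also fails if it takes over 210 s, if anything falls off the work surface, if the arm or the gripper's body presses on something with over 40 N, if the wrist force passes 120 N, or if a joint passes its speed limit or range.

## Working session

There is one attempt and no reset: what is moved stays moved. The work goes in short steps, Python scripts to look and compute and a tool call to move; the robot and the scene stay as the last step left them, time stands still between calls to the robot, and variables do not carry over. Pictures are saved under pics/ and viewed, at most 14 in all, crops included, and the job is handed in when it is done.

Besides the shell and the picture viewer there is one more tool, called after "Emit:" as name(argument=value, ...), one argument or row to a line, values as JSON. arm_command: Moves the arm, as the interface text tells. Its arguments: {"type":"object","properties":{"deltas":{"type":"array"},"force":{"type":"number"}},"required":["deltas"]}

```bash
ls; mkdir -p pics
python3 - <<'E'
from station import readout, capture, calibration, manip
import cv2,numpy as np
print(readout.read_state()); print([ (k,getattr(manip,k)) for k in dir(manip) if k[0]!='_'])
for n in("scene","top"):
    p,d=capture(n); c=calibration(n); print(n,c); cv2.imwrite(f"pics/{n}0.png",p[...,::-1]); np.savez(f"{n}0.npz",p=p,d=d,K=c["camera_matrix"],T=c["world_to_cam"])
E
```

```text
pics
{'time': 0.0, 'joint_positions': array([ 1.15399914e+00,  2.38816214e-01, -1.42965481e-02,  1.31917659e+00,
       -1.34574506e-05,  1.57081091e+00]), 'qvel': array([-9.17572330e-04,  1.01489235e-03,  1.15815691e-03,  3.56440252e-04,
        5.22564306e-05, -1.89211309e-03]), 'tau': array([ 1.63681969e-03, -5.38775969e+01,  3.46443272e+01,  1.82538643e-02,
        1.86304442e-05, -1.37920506e-05]), 'tool_pos': array([212.38380777, 479.69767808, 255.64253514]), 'eef_rot': array([[-9.14384339e-01,  4.04846798e-01, -5.92120092e-04],
       [ 4.04847231e-01,  9.14383312e-01, -1.37065168e-03],
       [-1.34792123e-05, -1.49302061e-03, -9.99998885e-01]]), 'contact_force': array([ 0.51868516,  0.93669048, -0.3089809 ]), 'wrist_torque': array([-0.01156982, -0.02937486, -0.04190561]), 'grasp_force': 0.0, 'finger_gap': 85.3939850395096}
[('Unreachable', <class 'station.Unreachable'>), ('tips_ahead', 25.0)]
scene {'camera_matrix': array([[362.7046495 ,   0.        , 256.78628273],
       [  0.        , 362.7046495 , 188.68802588],
       [  0.        ,   0.        ,   1.        ]]), 'world
[... 186 characters left out ...]
 [-6.05186790e-01, -4.79690925e-01, -6.35331067e-01,
         1.43005753e+03],
       [ 0.00000000e+00,  0.00000000e+00,  0.00000000e+00,
         1.00000000e+00]])}
top {'camera_matrix': array([[464.70653824,   0.        , 256.8041051 ],
       [  0.        , 464.70653824, 185.00517636],
       [  0.        ,   0.        ,   1.        ]]), 'world_to_cam': array([[-5.72617219e-02, -9.98342242e-01, -5.81919033e-03,
         2.05871802e+01],
       [-9.71710279e-01,  5.70700373e-02, -2.29177104e-01,
         5.72336075e+02],
       [ 2.29129285e-01, -7.46850854e-03, -9.73367347e-01,
         1.16173244e+03],
       [ 0.00000000e+00,  0.00000000e+00,  0.00000000e+00,
         1.00000000e+00]])}
```

View pics/scene0.png

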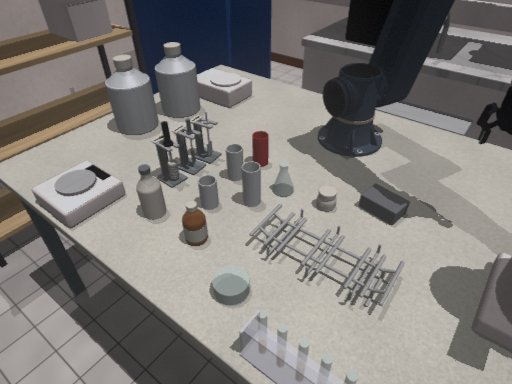

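View pics/top0.png

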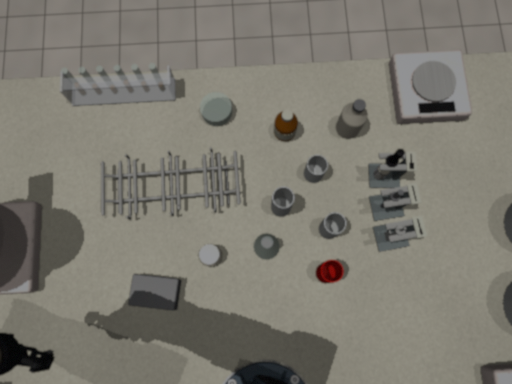

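The scene view shows the tall beaker at (252,185), mid at (235,162), short at (208,192) and a red look-alike at (261,148). The top view shows the three beakers at (283,202), (333,225) and (316,168). The brush's black handle is in the hanger at (395,160), the rack spans columns 100-245, and the three hangers stand in a column on the right.

```bash
cat > h.py <<'E'
import numpy as np,cv2
from station import readout,capture,calibration
def cloud(name,d):
    c=calibration(name);K=c["camera_matrix"];T=c["world_to_cam"]
    v,u=np.mgrid[:d.shape[0],:d.shape[1]]
    P=np.stack([(u-K[0,2])/K[0,0]*d,(v-K[1,2])/K[1,1]*d,d],-1)
    W=(P-T[:3,3])@T[:3,:3]
    W[d<=0]=np.nan
    return W
def ray(name,u,v,z):
    c=calibration(name);K=c["camera_matrix"];T=c["world_to_cam"];R=T[:3,:3]
    o=-R.T@T[:3,3];r=R.T@np.array([(u-K[0,2])/K[0,0],(v-K[1,2])/K[1,1],1])
    return o+r*(z-o[2])/r[2]
def proj(name,p):
    c=calibration(name);q=c["world_to_cam"][:3,:3]@np.array(p,float)+c["world_to_cam"][:3,3];q=c["camera_matrix"]@q
    return q[:2]/q[2]
def both():
    W=[cloud(n,capture(n)[1]) for n in("scene","top")]
    return W
def circ(Q):
    A=np.c_[Q[:,:2],np.ones(len(Q))];s=np.linalg.lstsq(A,(Q[:,:2]**2).sum(1),rcond=None)[0]
    c=s[:2]/2;return c,np.sqrt(s[2]+c@c)
E
python3 - <<'E'
from h import *
W={n:cloud(n,np.load(n+"0.npz")["d"]) for n in("scene","top")}
T=W["top"]
for nm,(u,v) in dict(t=(283,202),m=(333,225),s=(316,168),red=(330,271),flask=(266,246),amber=(286,125),wash=(352,118),jar=(209,255),dish=(216,110),tip=(155,292)).items():
    Q=T[v-24:v+25,u-22:u+23].reshape(-1,3);Q=Q[np.isfinite(Q).all(1)&(Q[:,2]>15)]
    h=np.percentile(Q[:,2],98);r=Q[Q[:,2]>h-8];print(nm,h.round(),r.mean(0).round(),[x if np.isscalar(x) else x.round() for x in circ(r)],len(r))
# bulk from scene: side walls fit
for nm,(u,v) in dict(t=(252,187),m=(235,163),s=(208,194),red=(261,148)).items():
    Q=W["scene"][v-22:v+23,u-9:u+10].reshape(-1,3);Q=Q[np.isfinite(Q).all(1)&(Q[:,2]>25)];
    print(nm,np.percentile(Q[:,2],99).round(),Q.mean(0).round(),[x if np.isscalar(x) else x.round() for x in circ(Q[Q[:,2]<70])])
for nm,(u,v) in dict(h1=(395,165),h2=(398,198),h3=(403,231)).items():
    Q=T[v-20:v+20,u-28:u+30];m=np.isfinite(Q).all(-1)&(Q[...,2]>100)
    print(nm,"tall pts", Q[m].mean(0).round(),Q[m][:,2].max().round())
    for a,b in((3,14),(130,150),(150,175),(175,200),(200,250)):
        k=np.isfinite(Q).all(-1)&(Q[...,2]>a)&(Q[...,2]<b);q=Q[k]
        if len(q)>5: print((a,b),len(q),np.percentile(q,[3,50,97],axis=0).round().tolist())
Q=T[145:225,95:250].reshape(-1,3);Q=Q[np.isfinite(Q).all(1)&(Q[:,2]>25)]
print("rack",len(Q),cv2.minAreaRect(Q[:,:2].astype(np.float32)),np.percentile(Q[:,2],[50,99]))
p=np.load("top0.npz")["p"];cv2.imwrite("pics/a.png",cv2.resize(p[140:260,360:440,::-1],None,fx=5,fy=5,interpolation=2))
cv2.imwrite("pics/b.png",cv2.resize(p[140:225,90:255,::-1],None,fx=4.8,fy=4.8,interpolation=2))
E
```

```text
t 138.0 [522. -74. 134.] [array([521., -74.]), np.float64(26.16194114447973)] 93
m 117.0 [ 451. -198.  114.] [array([ 453., -199.]), np.float64(26.31531466907726)] 98
s 98.0 [ 610. -172.   95.] [array([ 611., -171.]), np.float64(26.14506895298365)] 93
red 118.0 [ 337. -180.  115.] [array([ 336., -181.]), np.float64(26.338058572721845)] 93
flask 108.0 [416. -28. 105.] [array([416., -28.]), np.float64(10.692100582912113)] 117
amber 133.0 [ 739. -100.  130.] [array([ 739., -100.]), np.float64(10.725944671484768)] 102
wash 173.0 [ 739. -280.  170.] [array([ 739., -280.]), np.float64(11.6015737253604)] 121
jar 65.0 [399. 122.  61.] [array([399., 121.]), np.float64(18.603657223437622)] 308
dish 47.0 [809.  92.  43.] [array([810.,  91.]), np.float64(31.776782499624957)] 686
tip 56.0 [312. 264.  51.] [array([314., 264.]), np.float64(39.35061520134726)] 1225
t 136.0 [536. -68.  88.] [array([525., -78.]), np.float64(27.101568972932206)]
m 135.0 [ 476. -182.   85.] [array([ 458., -202.]), np.float64(25.525431855873713)]
s 99.0 [ 626. -164.   69.] [array([ 615., -174.]), np.float64(26.7082686700
[... 756 characters left out ...]
0, 149.0]]
(150, 175) 69 [[487.0, -401.0, 150.0], [502.0, -346.0, 152.0], [526.0, -336.0, 169.0]]
(175, 200) 46 [[498.0, -352.0, 176.0], [504.0, -343.0, 193.0], [511.0, -339.0, 197.0]]
h3 tall pts [ 424. -366.  145.] 188.0
(3, 14) 758 [[389.0, -464.0, 3.0], [432.0, -358.0, 7.0], [491.0, -326.0, 12.0]]
(130, 150) 544 [[400.0, -406.0, 141.0], [425.0, -369.0, 146.0], [448.0, -321.0, 150.0]]
(150, 175) 68 [[410.0, -404.0, 150.0], [422.0, -350.0, 151.0], [446.0, -337.0, 169.0]]
(175, 200) 9 [[419.0, -351.0, 176.0], [422.0, -347.0, 185.0], [424.0, -345.0, 187.0]]
rack 2741 ((595.0699462890625, 220.3831024169922), (177.01698303222656, 368.51910400390625), 0.94965660572052) [44.75732917 59.49259713]
```

View pics/a.png

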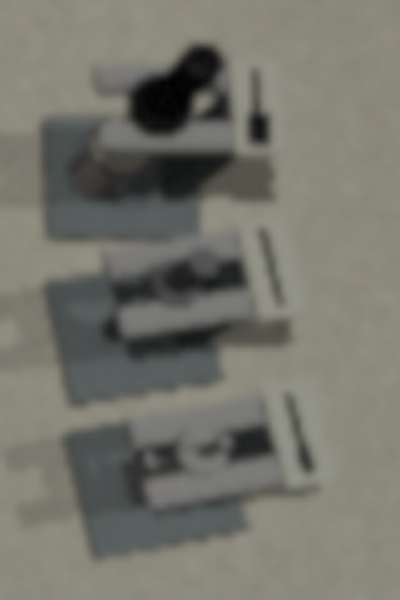

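View pics/b.png

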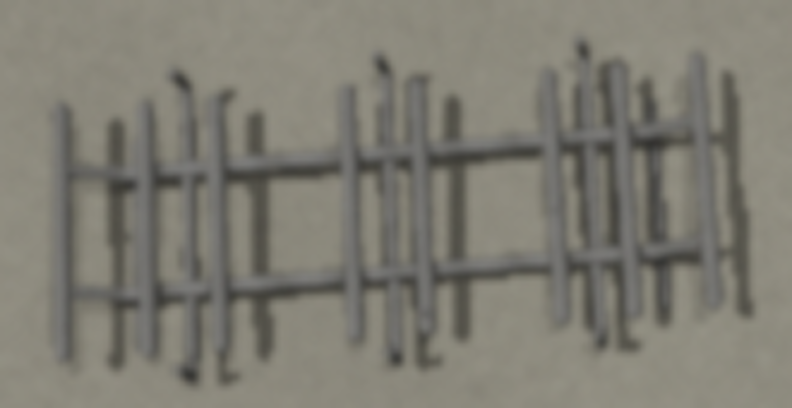

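Run:
```python
from h import *
for n in("scene","top"):
    f=np.load(n+"0.npz");p=f["p"].astype(int);W=cloud(n,f["d"])
    r=np.isfinite(W).all(-1)&(abs(W[...,0]-592)<45)&(W[...,1]>-440)&(W[...,1]<-300)
    bl=r&(p.max(-1)<45)
    for a,b in((152,165),(165,195),(195,218),(219,232)):
        Q=W[bl&(W[...,2]>a)&(W[...,2]<b)]
        if len(Q)>6: print(n,(a,b),len(Q),"med",np.median(Q,0).round(1),"minmax",np.percentile(Q,[5,95],axis=0).round().tolist(),"circ",circ(Q))
    m=r&(p.min(-1)>50)&(W[...,2]>138)&(W[...,2]<153)
    Q=W[m]; print("prongs",cv2.minAreaRect(Q[:,:2].astype(np.float32)),len(Q))
    for s in(-1,1):
        q=Q[(Q[:,0]-588)*s>6];print(s,cv2.fitLine(q[:,:2].astype(np.float32),cv2.DIST_HUBER,0,.01,.01).ravel())
    m=r&(W[...,2]>4)&(W[...,2]<14);print("base",cv2.minAreaRect(W[m][:,:2].astype(np.float32)))
T=cloud("top",np.load("top0.npz")["d"]);Q=T[140:230,95:250].reshape(-1,3);Q=Q[np.isfinite(Q).all(1)]
for y in(36,385+20):pass
for c in(0,.0166,.035,.05):
    R=np.array([[np.cos(c),np.sin(c)],[-np.sin(c),np.cos(c)]]);q=Q[Q[:,2]>38];l=(q[:,:2]-[595,220])@R.T
    h,e=np.histogram(l[:,1],np.arange(-195,196,5));print(c,h.tolist())
print(readout.read_state()["tool_pos"])
```

```text
scene (152, 165) 31 med [ 604.2 -346.1  155.3] minmax [[593.0, -358.0, 152.0], [610.0, -339.0, 164.0]] circ (array([ 601.18200988, -349.83043446]), np.float64(8.709265581648456))
scene (165, 195) 46 med [ 602.3 -345.8  180.4] minmax [[595.0, -351.0, 167.0], [607.0, -343.0, 193.0]] circ (array([ 600.10246622, -350.17372188]), np.float64(6.624160099277086))
scene (195, 218) 32 med [ 602.9 -345.5  206.5] minmax [[595.0, -351.0, 197.0], [608.0, -343.0, 217.0]] circ (array([ 601.02319856, -348.02625244]), np.float64(5.518452599130205))
scene (219, 232) 14 med [ 602.7 -346.8  222.6] minmax [[597.0, -352.0, 220.0], [607.0, -342.0, 224.0]] circ (array([ 601.96285054, -347.0182904 ]), np.float64(4.94618816611743))
prongs ((599.1295166015625, -368.49456787109375), (92.67859649658203, 49.349891662597656), 85.46726989746094) 168
-1 [ 3.1259406e-02  9.9951130e-01  5.7820422e+02 -3.5293494e+02]
1 [ 1.3369541e-01  9.9102247e-01  6.1375494e+02 -3.6666571e+02]
base ((591.9195556640625, -364.2427978515625), (129.4790802001953, 86.75398254394531), 87.17554473876953)
top (152, 165) 24 med [ 589.  -341. 
[... 1481 characters left out ...]
5, 3, 6, 5, 5, 4, 6, 102, 91, 16, 8, 19, 14, 4, 5, 101, 82, 25, 4, 5, 12, 13, 15, 12, 115, 91, 0, 0]
0.035 [0, 0, 75, 98, 30, 11, 12, 10, 10, 4, 3, 79, 95, 27, 6, 10, 17, 7, 4, 80, 95, 24, 5, 6, 6, 2, 4, 4, 4, 6, 6, 5, 6, 5, 96, 96, 16, 5, 15, 15, 6, 5, 98, 92, 15, 5, 0, 5, 5, 8, 4, 3, 5, 6, 5, 4, 8, 100, 92, 15, 8, 18, 15, 4, 6, 100, 88, 18, 5, 5, 12, 14, 12, 12, 118, 89, 1, 0]
0.05 [0, 0, 72, 98, 35, 10, 11, 10, 8, 5, 6, 75, 96, 28, 7, 10, 15, 8, 4, 81, 93, 25, 4, 7, 5, 3, 4, 4, 4, 6, 5, 6, 6, 9, 87, 99, 17, 5, 16, 15, 7, 5, 95, 90, 19, 5, 0, 5, 5, 8, 4, 3, 5, 6, 5, 4, 9, 101, 86, 20, 8, 18, 14, 5, 8, 98, 88, 16, 6, 6, 11, 13, 13, 20, 112, 84, 4, 0]
[212.40689945 479.74324961 255.74665578]
```

```bash
cat >> h.py <<'E'
from scipy.spatial.transform import Rotation as Ro
def Rt(yaw=0,pitch=90):
    """tool z pitched below horizontal by pitch deg; yaw 0: forward direction (of tilt) = world x, closing axis along world y"""
    a,p=np.radians(yaw),np.radians(pitch)
    f=np.array([np.cos(a),np.sin(a),0]);z=f*np.cos(p)-np.array([0,0,np.sin(p)])
    y=np.array([-f[1],f[0],0]); return np.stack([np.cross(y,z),y,z],1)
DOWN=np.array([[0,1,0],[1,0,0],[0,0,-1.]])
def delta(pos,R):
    s=readout.read_state();E=s["eef_rot"]
    d=E.T@(np.array(pos)-s["tool_pos"]);w=Ro.from_matrix(E.T@R).as_rotvec()
    print("d",d.round(1),"w",w.round(3),"rows",np.ceil(max(np.linalg.norm(d)/41.7,np.degrees(np.linalg.norm(w))/7.16)),"j",s["joint_positions"].round(2),"t",s["time"])
E
python3 -c "
from h import *
delta((597,-348,290),DOWN);delta((597,-348,196),DOWN)"
```

```text
d [-686.8 -601.2  -33.5] w [-1.000e-03  1.000e-03  1.154e+00] rows 22.0 j [ 1.15  0.24 -0.01  1.32 -0.    1.57] t 0.1
d [-686.8 -601.1   60.5] w [-1.000e-03  1.000e-03  1.154e+00] rows 22.0 j [ 1.15  0.24 -0.01  1.32 -0.    1.57] t 0.1
```

Emit:
arm_command(
  deltas=[
    [0,0,-34,0,0,0,100],
    [-687,-601,-34,0,0,1.154,100],
    [-687,-601,-34,0,0,1.154,100],
    [-687,-601,-34,0,0,1.154,100],
    [-687,-601,-34,0,0,1.154,100],
    [-687,-601,-34,0,0,1.154,100],
    [-687,-601,-34,0,0,1.154,100],
    [-687,-601,-34,0,0,1.154,100],
    [-687,-601,-34,0,0,1.154,100],
    [-687,-601,-34,0,0,1.154,100],
    [-687,-601,-34,0,0,1.154,100],
    [-687,-601,-34,0,0,1.154,100],
  ],
)

```text
time: 1.1
tool_pos: [406.0, 62.3, 290.3]
eef_rot: [[0.002, 1.0, 0.0], [1.0, -0.002, 0.0], [0.0, 0.0, -1.0]]
contact_force: [1.2, 0.3, -0.2]
finger_gap: 85.5
grasp_force: 0.0
```

```bash
python3 -c "
from h import *
delta((597,-348,290),DOWN)"
```

```text
d [-4.099e+02  1.920e+02  4.000e-01] w [ 0.    -0.    -0.002] rows 11.0 j [ 0.15  0.03 -0.17  1.37 -0.    1.73] t 1.1
```

Emit:
arm_command(
  deltas=[
    [-410,191,0,0,0,0,100],
    [-410,191,0,0,0,0,100],
    [-410,191,0,0,0,0,100],
    [-410,191,0,0,0,0,100],
    [-410,191,0,0,0,0,100],
    [-410,191,0,0,0,0,100],
    [-410,191,0,0,0,0,100],
    [-410,191,0,0,0,0,100],
    [-410,191,0,0,0,0,100],
    [-410,191,0,0,0,0,100],
    [-410,191,0,0,0,0,100],
    [-410,191,0,0,0,0,100],
  ],
)

```text
time: 2.1
tool_pos: [598.1, -351.2, 286.6]
eef_rot: [[0.004, 1.0, -0.002], [1.0, -0.004, -0.0], [-0.0, -0.002, -1.0]]
contact_force: [-0.4, 0.2, -1.4]
finger_gap: 85.5
grasp_force: 0.0
```

Run:
```python
from h import *
delta((597,-348,196),DOWN)
p,d=capture("scene");cv2.imwrite("pics/c.png",cv2.resize(p[60:240,110:300,::-1],None,fx=3,fy=3,interpolation=2))
```

```text
d [ 3.2 -0.9 90.6] w [-0.002  0.    -0.004] rows 3.0 j [-0.53  0.55  0.54  1.57 -0.    1.04] t 2.1
```

View pics/c.png

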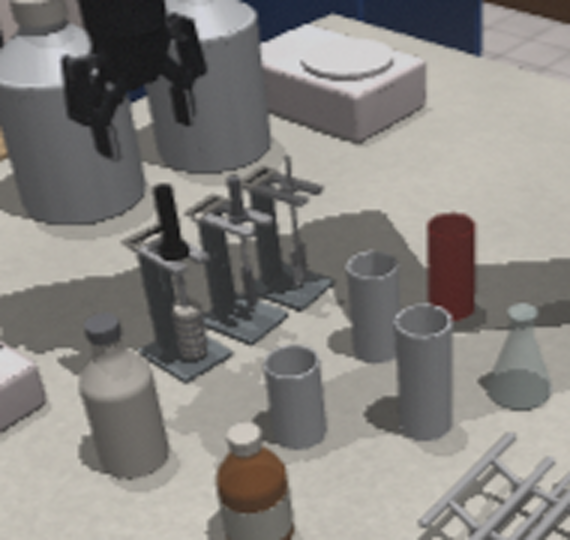

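The crop shows the brush with its black handle top at about (165,190) and the open gripper above it, fingertips at about (108,155) and (185,120). I compare the projections before descending.

Run:
```python
from h import *
s=readout.read_state();t=s["tool_pos"]
for dx in(-46,0,46): print((proj("scene",t+[dx,0,-10])-[110,60])*3)
print("handle top if 597,-348,223",(proj("scene",(597,-348,223))-[110,60])*3, "593",(proj("scene",(593,-348,223))-[110,60])*3)
p,d=capture("top");u,v=proj("top",(595,-348,223)).astype(int);print(u,v)
cv2.imwrite("pics/d.png",cv2.resize(p[v-45:v+45,u-60:u+60,::-1],None,fx=5,fy=5,interpolation=2))
```

```text
[189.6958453  121.04608612]
[154.13897366 138.05279445]
[116.66353565 155.97714534]
handle top if 597,-348,223 [164.40890604 187.60703947] 593 [167.45306254 186.03077912]
399 152
```

View pics/d.png

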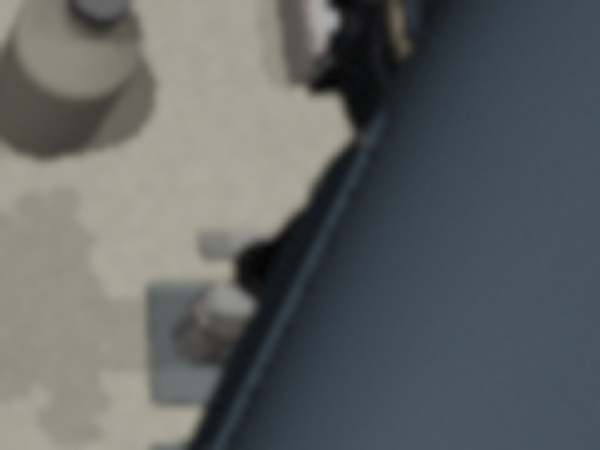

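The top view is mostly covered by the arm. The scene view agrees with (597,-348) within a pixel, so I descend and grip.

Emit:
arm_command(
  deltas=[
    [3,-1,30,0,0,0,100],
    [3,-1,60,0,0,0,100],
    [3,-1,91,0,0,0,100],
    [3,-1,91,0,0,0,100],
    [3,-1,91,0,0,0,0],
    [3,-1,91,0,0,0,0],
    [3,-1,91,0,0,0,0],
    [3,-1,91,0,0,0,0],
    [3,-1,91,0,0,0,0],
    [3,-1,91,0,0,0,0],
    [3,-1,91,0,0,0,0],
    [3,-1,91,0,0,0,0],
  ],
  force=60,
)

```text
time: 3.2
tool_pos: [596.0, -342.9, 200.8]
eef_rot: [[0.0, 1.0, 0.002], [1.0, -0.0, -0.001], [-0.001, 0.002, -1.0]]
contact_force: [-1.1, 1.4, 5.6]
finger_gap: 18.5
grasp_force: 58.3
```

Emit:
arm_command(
  deltas=[
    [0,0,-6,0,0,0,0],
    [0,0,-12,0,0,0,0],
    [0,0,-12,0,0,0,0],
    [20,2,-12,0,0,0,0],
    [40,3,-12,0,0,0,0],
    [60,5,-12,0,0,0,0],
    [80,6,-12,0,0,0,0],
    [95,7,-12,0,0,0,0],
    [95,7,-12,0,0,0,0],
    [95,7,-50,0,0,0,0],
    [95,7,-90,0,0,0,0],
    [95,7,-140,0,0,0,0],
  ],
)

```text
time: 4.2
tool_pos: [602.1, -247.7, 331.8]
eef_rot: [[-0.0, 1.0, -0.002], [1.0, 0.0, 0.0], [0.0, -0.002, -1.0]]
contact_force: [2.4, -0.4, -0.1]
finger_gap: 18.7
grasp_force: 58.9
```

Emit:
arm_command(
  deltas=[
    [0,0,0,0,0,0,0],
    [0,0,0,0,0,0,0],
  ],
)

```text
time: 4.37
tool_pos: [603.8, -248.6, 334.0]
eef_rot: [[0.0, 1.0, 0.005], [1.0, -0.0, -0.003], [-0.003, 0.005, -1.0]]
contact_force: [0.2, -0.5, -2.0]
finger_gap: 19.0
grasp_force: 59.2
```

```bash
cat > br.py <<'E'
from h import *
def brush(tag,W=70):
    s=readout.read_state();t=s["tool_pos"];print("tcp",t.round(1),"F",s["contact_force"].round(1),"gap",s["finger_gap"])
    for n in("scene","top"):
        p,d=capture(n);C=cloud(n,d)
        m=np.isfinite(C).all(-1)&(abs(C[...,:2]-t[:2]).max(-1)<45)&(C[...,2]<t[2]-22)&(C[...,2]>t[2]-195)
        Q=C[m];z=Q[:,2]-t[2]
        print(n,len(Q),"lowest",np.percentile(z,1).round(1) if len(z) else 0)
        for a,b in((-195,-175),(-175,-155),(-155,-135),(-135,-115),(-113,-60),(-50,-36)):
            q=Q[(z>a)&(z<b)]
            if len(q)>8: c,r=circ(q);print((a,b),len(q),"circ",(c-t[:2]).round(1),round(r,1),"med",(np.median(q,0)-t).round(1))
E
python3 -c "
from br import *
brush('x')
for n in('scene','top'):
    W=cloud(n,capture(n)[1])
"
```

```text
tcp [ 603.8 -248.6  334. ] F [ 0.2 -0.5 -2. ] gap 18.986726364647847
scene 385 lowest -181.3
(-195, -175) 23 circ [ 4.2 -9.3] 14.1 med [  11.9    1.3 -178.3]
(-175, -155) 63 circ [ 3.7 -9.6] 14.8 med [  12.9    1.5 -164.5]
(-155, -135) 67 circ [ 3.7 -9.8] 15.0 med [  12.1    1.2 -144.3]
(-135, -115) 82 circ [ 5.2 -7.9] 11.6 med [   7.6   -4.9 -124.4]
(-113, -60) 45 circ [ 4.2 -8.9] 3.2 med [  4.8  -7.9 -85.8]
(-50, -36) 53 circ [ 3.6 -9.7] 11.1 med [  8.9  -4.1 -46.8]
top 0 lowest 0
```

Emit:
arm_command(
  deltas=[
    [0,0,-11,0,0,0,0],
    [180,-83,-11,0,0,0,0],
    [180,-83,-11,0,0,0,0],
    [180,-83,-11,0,0,0,0],
    [180,-83,-11,0,0,0,0],
    [180,-83,-11,0,0,0,0],
    [180,-83,-11,0,0,0,0],
    [180,-83,-11,0,0,0,0],
    [180,-83,-11,0,0,0,0],
    [180,-83,-11,0,0,0,0],
  ],
)

```text
time: 5.4
tool_pos: [520.1, -68.3, 341.2]
eef_rot: [[0.001, 1.0, -0.001], [1.0, -0.001, -0.0], [-0.0, -0.001, -1.0]]
contact_force: [-0.8, -0.8, -1.4]
finger_gap: 18.9
grasp_force: 59.2
```

```bash
cat >> br.py <<'E'
B=np.array([4,-4,0])   # scene camera bias
H=dict(t=135,m=115,s=95);P0=dict(t=(521,-74),m=(453,-198),s=(611,-171))
def beakers(prior=P0,names="tms"):
    """rim and wall circle fits in the scene view, corrected by the bias"""
    p,d=capture("scene");C=cloud("scene",d)-B
    sat=p.max(-1).astype(int)-p.min(-1)
    for k in names:
        h=H[k];q0=np.array(prior[k],float)
        base=np.isfinite(C).all(-1)&(sat<40)
        for it in range(3):
            m=base&(np.hypot(*(C[...,:2]-q0).transpose(2,0,1))<(70 if it==0 else 33))&(C[...,2]>h*.25)&(C[...,2]<h*.9)
            Q=C[m]
            if len(Q)<15: print(k,"few");break
            c,r=circ(Q); q0=c
        print(k,"wall",c.round(1),round(r,1),len(Q),"top",np.percentile(C[base&(np.hypot(*(C[...,:2]-q0).transpose(2,0,1))<31)][:,2],97).round())
    cv2.imwrite("pics/last.png",p[...,::-1])
E
python3 -c "
from br import *
beakers();brush('')
delta((521,-68.5,198),DOWN)"
```

```text
t wall [521.7 -73.2] 26.5 478 top 490.0
m wall [ 453.3 -198.5] 26.5 346 top 116.0
s wall [ 611.4 -170.3] 26.5 377 top 96.0
tcp [520.1 -68.5 341.2] F [-0.2  0.7 -0.7] gap 18.496341749587927
scene 402 lowest -180.4
(-195, -175) 23 circ [  1.7 -10.5] 15.6 med [  12.   -0. -178.]
(-175, -155) 66 circ [  2.  -10.1] 15.4 med [  13.4   -1.6 -165.1]
(-155, -135) 72 circ [ 2.7 -9.6] 14.8 med [  13.1   -0.6 -145. ]
(-135, -115) 88 circ [ 4.4 -7.9] 11.6 med [   7.2   -5.3 -124.5]
(-113, -60) 49 circ [ 3.1 -9.1] 3.1 med [  3.9  -8.6 -87.5]
(-50, -36) 59 circ [  2.1 -10.5] 11.6 med [  8.3  -5.3 -47.5]
top 0 lowest 0
d [ -0.    1.  143.4] w [-0.001  0.    -0.001] rows 4.0 j [-0.13  0.23  0.19  1.53 -0.    1.44] t 5.55
```

Emit:
arm_command(
  deltas=[
    [0,1,35,0,0,0,0],
    [0,1,70,0,0,0,0],
    [0,1,105,0,0,0,0],
    [0,1,130,0,0,0,0],
    [0,1,142,0,0,0,0],
    [0,1,142,0,0,0,0],
    [0,1,142,0,0,0,0],
    [0,1,142,0,0,0,0],
  ],
)

```text
time: 6.22
tool_pos: [521.5, -68.0, 201.0]
eef_rot: [[0.001, 1.0, 0.001], [1.0, -0.001, -0.0], [-0.0, 0.001, -1.0]]
contact_force: [-0.5, 0.1, -0.7]
finger_gap: 18.8
grasp_force: 59.2
```

Emit:
arm_command(
  deltas=[
    [0,0,6,0,0,0,0],
    [0,0,6,0,0,0,0],
    [0,0,6,0,0,0,0],
    [0,0,-25,0,0,0,0],
    [0,0,-60,0,0,0,0],
    [0,0,-60,0,0,0,0],
    [0,0,-60,0,0,0,0],
    [0,0,-30,0,0,0,0],
    [0,0,6,0,0,0,0],
    [0,0,6,0,0,0,0],
    [0,0,6,0,0,0,0],
    [0,0,6,0,0,0,0],
  ],
)

```text
time: 7.22
tool_pos: [520.7, -67.6, 194.7]
eef_rot: [[0.0, 1.0, -0.001], [1.0, -0.0, -0.0], [-0.0, -0.001, -1.0]]
contact_force: [0.5, 0.3, -0.6]
finger_gap: 18.3
grasp_force: 59.6
```

Emit:
arm_command(
  deltas=[
    [0,0,-35,0,0,0,0],
    [0,0,-75,0,0,0,0],
    [0,0,-115,0,0,0,0],
    [0,0,-150,0,0,0,0],
    [0,0,-150,0,0,0,0],
    [-64,-34,-150,0,0,0,0],
    [-124,-68,-150,0,0,0,0],
    [-124,-68,-150,0,0,0,0],
    [-124,-68,-150,0,0,0,0],
    [-124,-68,-150,0,0,0,0],
    [-124,-68,-150,0,0,0,0],
  ],
)

```text
time: 8.13
tool_pos: [452.5, -192.4, 345.5]
eef_rot: [[0.002, 1.0, 0.002], [1.0, -0.002, -0.001], [-0.001, 0.002, -1.0]]
contact_force: [0.4, -0.3, -1.4]
finger_gap: 18.7
grasp_force: 59.6
```

```bash
python3 -c "
from br import *
beakers();brush('')
delta((453.5,-192.5,195),DOWN)"
```

```text
t wall [521.7 -73.2] 26.3 475 top 136.0
m wall [ 453.4 -198.7] 26.4 345 top 486.0
s wall [ 611.4 -170.3] 26.4 376 top 96.0
tcp [ 452.9 -191.7  345.1] F [ 0.2 -0.1 -0.5] gap 18.647030914120933
scene 339 lowest -177.6
(-195, -175) 10 circ [  5.9 -12.7] 13.6 med [  14.3   -2.5 -176.7]
(-175, -155) 61 circ [  4.7 -12.4] 15.1 med [  14.5   -2.5 -164.2]
(-155, -135) 55 circ [  6.4 -10.5] 13.3 med [  14.8   -2.8 -145.3]
(-135, -115) 83 circ [  6.6 -10.5] 12.1 med [  12.1   -5.7 -122.7]
(-113, -60) 46 circ [  5.  -10.8] 3.3 med [  5.6  -9.1 -88.6]
(-50, -36) 53 circ [  4.8 -10.7] 12.3 med [ 11.3  -5.1 -44.3]
top 98 lowest -174.2
(-175, -155) 18 circ [ 1.1 -8.1] 15.2 med [  -1.3    6.1 -167.4]
(-155, -135) 13 circ [ 1.3 -8.5] 16.1 med [  -3.7    5.9 -142. ]
(-135, -115) 51 circ [2.6 0.4] 7.5 med [   2.6    2.8 -120.6]
(-50, -36) 14 circ [2.1 6.8] 3.5 med [  2.3   5.5 -46.1]
d [-1.500e+00  1.000e-01  1.496e+02] w [0.001 0.    0.001] rows 4.0 j [-0.4   0.17  0.12  1.52  0.    1.17] t 8.2833
```

Emit:
arm_command(
  deltas=[
    [1,0,35,0,0,0,0],
    [1,0,70,0,0,0,0],
    [1,0,105,0,0,0,0],
    [1,0,135,0,0,0,0],
    [1,0,150,0,0,0,0],
    [1,0,150,0,0,0,0],
    [1,0,150,0,0,0,0],
    [1,0,150,0,0,0,0],
  ],
)

```text
time: 8.95
tool_pos: [453.8, -190.4, 195.3]
eef_rot: [[-0.001, 1.0, 0.002], [1.0, 0.001, -0.001], [-0.001, 0.002, -1.0]]
contact_force: [0.1, -0.3, -0.5]
finger_gap: 18.2
grasp_force: 59.6
```

Emit:
arm_command(
  deltas=[
    [0,0,0,0,0,0,0],
    [0,0,-30,0,0,0,0],
    [0,0,-58,0,0,0,0],
    [0,0,-58,0,0,0,0],
    [0,0,-58,0,0,0,0],
    [0,0,-30,0,0,0,0],
    [0,0,0,0,0,0,0],
    [0,0,0,0,0,0,0],
    [0,0,0,0,0,0,0],
    [0,0,0,0,0,0,0],
  ],
)

```text
time: 9.78
tool_pos: [453.1, -190.7, 195.0]
eef_rot: [[0.0, 1.0, 0.0], [1.0, -0.0, -0.0], [-0.0, 0.0, -1.0]]
contact_force: [-0.1, 0.0, -1.0]
finger_gap: 18.5
grasp_force: 59.4
```

Emit:
arm_command(
  deltas=[
    [0,0,-35,0,0,0,0],
    [0,0,-75,0,0,0,0],
    [0,0,-115,0,0,0,0],
    [0,0,-135,0,0,0,0],
    [0,0,-135,0,0,0,0],
    [8,40,-135,0,0,0,0],
    [16,80,-135,0,0,0,0],
    [26,120,-135,0,0,0,0],
    [28,158,-135,0,0,0,0],
    [28,158,-135,0,0,0,0],
    [28,158,-135,0,0,0,0],
    [28,158,-135,0,0,0,0],
  ],
)

```text
time: 10.78
tool_pos: [610.6, -162.5, 328.9]
eef_rot: [[-0.0, 1.0, -0.001], [1.0, 0.0, -0.0], [-0.0, -0.001, -1.0]]
contact_force: [0.1, 0.6, -1.2]
finger_gap: 18.4
grasp_force: 59.9
```

```bash
python3 -c "
from br import *
beakers();brush('')
delta((611,-164,195),DOWN)"
```

```text
t wall [521.6 -73.1] 26.5 477 top 136.0
m wall [ 453.2 -198.6] 26.5 344 top 116.0
s wall [ 611.5 -170.2] 26.3 372 top 478.0
tcp [ 610.1 -162.7  329.5] F [ 0.1 -0.3 -1.1] gap 18.418578366114367
scene 399 lowest -177.4
(-195, -175) 10 circ [  5.2 -12.4] 13.7 med [  14.9   -1.8 -176.9]
(-175, -155) 66 circ [  4.5 -12.5] 15.1 med [  13.7   -2.4 -164.9]
(-155, -135) 68 circ [  3.8 -12.2] 15.5 med [  13.8   -2.4 -145.5]
(-135, -115) 104 circ [  5.8 -10.2] 12.4 med [  10.6   -5.7 -121.2]
(-113, -60) 49 circ [  4.4 -10.4] 3.2 med [  5.2  -9.7 -86. ]
(-50, -36) 67 circ [ 4.1 -9.5] 11.8 med [  8.9  -3.3 -44.8]
top 0 lowest 0
d [ -1.1   1.1 135.2] w [ 0.001  0.001 -0.001] rows 4.0 j [-0.26  0.42  0.45  1.59 -0.    1.31] t 10.9333
```

Emit:
arm_command(
  deltas=[
    [0,1,35,0,0,0,0],
    [0,1,70,0,0,0,0],
    [0,1,105,0,0,0,0],
    [0,1,133,0,0,0,0],
    [0,1,133,0,0,0,0],
    [0,1,133,0,0,0,0],
    [0,1,133,0,0,0,0],
  ],
)

```text
time: 11.52
tool_pos: [612.3, -163.0, 198.7]
eef_rot: [[0.0, 1.0, 0.003], [1.0, -0.0, -0.001], [-0.001, 0.003, -1.0]]
contact_force: [0.3, 0.5, -0.1]
finger_gap: 18.3
grasp_force: 59.7
```

Emit:
arm_command(
  deltas=[
    [0,0,0,0,0,0,0],
    [0,0,-30,0,0,0,0],
    [0,0,-50,0,0,0,0],
    [0,0,-50,0,0,0,0],
    [0,0,-50,0,0,0,0],
    [0,0,-30,0,0,0,0],
    [0,0,0,0,0,0,0],
    [0,0,0,0,0,0,0],
    [0,0,0,0,0,0,0],
    [0,0,0,0,0,0,0],
  ],
)

```text
time: 12.35
tool_pos: [612.0, -162.7, 197.0]
eef_rot: [[0.0, 1.0, 0.0], [1.0, -0.0, -0.0], [-0.0, 0.0, -1.0]]
contact_force: [-0.9, -0.6, -1.3]
finger_gap: 18.8
grasp_force: 59.7
```

Emit:
arm_command(
  deltas=[
    [0,0,-35,0,0,0,0],
    [0,0,-75,0,0,0,0],
    [0,0,-115,0,0,0,0],
    [0,0,-115,0,0,0,0],
    [0,0,-115,0,0,0,0],
    [-20,-2,-115,0,0,0,0],
    [-40,-4,-115,0,0,0,0],
    [-70,-7,-115,0,0,0,0],
    [-90,-9,-115,0,0,0,0],
    [-90,-9,-115,0,0,0,0],
    [-90,-9,-115,0,0,0,0],
    [-90,-9,-115,0,0,0,0],
  ],
)

```text
time: 13.35
tool_pos: [602.7, -252.2, 310.8]
eef_rot: [[0.0, 1.0, -0.0], [1.0, -0.0, 0.0], [0.0, -0.0, -1.0]]
contact_force: [-0.3, -0.3, -0.7]
finger_gap: 18.2
grasp_force: 60.0
```

Run:
```python
from br import *
beakers();brush('')
p,d=capture("scene");cv2.imwrite("pics/e.png",cv2.resize(p[70:220,120:280,::-1],None,fx=4,fy=4,interpolation=2))
p,d=capture("top");cv2.imwrite("pics/f.png",cv2.resize(p[120:230,330:440,::-1],None,fx=5,fy=5,interpolation=2))
```

```text
t wall [521.6 -73.2] 26.4 476 top 135.0
m wall [ 453.3 -198.7] 26.4 345 top 115.0
s wall [ 611.4 -170.3] 26.5 381 top 96.0
tcp [ 602.8 -251.8  310.9] F [-0.   1.1 -0.1] gap 18.40003748535943
scene 367 lowest -177.8
(-195, -175) 11 circ [  2.6 -13.8] 15.4 med [  14.9   -4.7 -177.2]
(-175, -155) 60 circ [  4.5 -12. ] 14.8 med [  13.4   -1.6 -164.7]
(-155, -135) 65 circ [  4.8 -11.5] 14.8 med [  12.5   -0.9 -145.3]
(-135, -115) 92 circ [  5.1 -10.6] 12.6 med [   9.5   -4.4 -121.4]
(-113, -60) 46 circ [  4.1 -10.2] 3.2 med [  5.2  -9.7 -88. ]
(-50, -36) 59 circ [ 3.7 -9.9] 12.4 med [  8.9  -4.2 -44.5]
top 0 lowest 0
```

View pics/e.png

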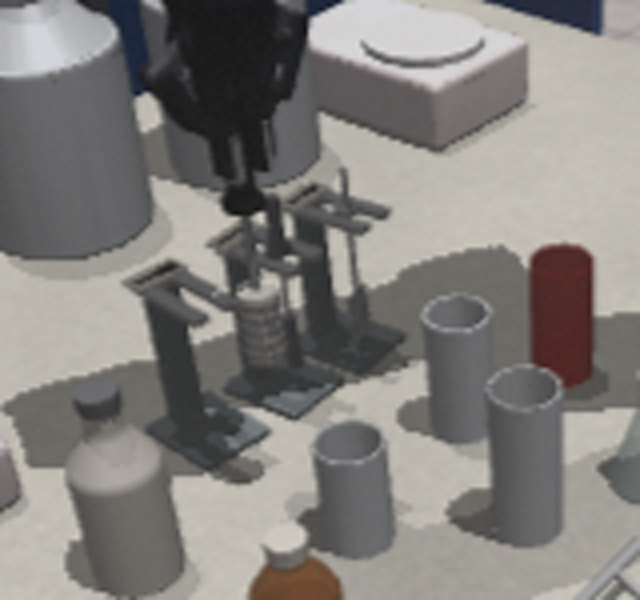

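The view shows the brush held upright at about (262,320) with its hanger's prongs free at (190,290), and all three beakers still in place. I now measure the slot.

Run:
```python
from br import *
for n in("scene","top"):
    p,d=capture(n);C=cloud(n,d)-(B if n=="scene" else 0)
    m=np.isfinite(C).all(-1)&(abs(C[...,0]-592)<42)&(C[...,1]>-378)&(C[...,1]<-300)&(abs(C[...,2]-146)<7)&(p.max(-1)>60)
    k,lab,st,ce=cv2.connectedComponentsWithStats(m.astype(np.uint8))
    for i in range(1,k):
        if st[i,4]>25:
            Q=C[lab==i];print(n,st[i],Q.mean(0).round(1),"y",np.percentile(Q[:,1],[2,98]).round(),cv2.fitLine(Q[:,:2].astype(np.float32),cv2.DIST_HUBER,0,.01,.01).ravel().round(3),"x at y<-345..",[np.round(np.percentile(Q[abs(Q[:,1]-yy)<5][:,0],[3,97]),1).tolist() for yy in(-330,-350,-365) if (abs(Q[:,1]-yy)<5).sum()>3])
```

```text
scene [164 138  15  10  64] [ 581.2 -346.7  144.9] y [-376. -318.] [ 1.14000e-01  9.93000e-01  5.81944e+02 -3.44739e+02] x at y<-345.. [[575.3, 587.7], [572.7, 585.3], [572.8, 585.2]]
scene [157 142  15  10  65] [ 611.  -345.9  145.5] y [-376. -320.] [ 3.40000e-02  9.99000e-01  6.11552e+02 -3.46218e+02] x at y<-345.. [[604.5, 617.7], [605.8, 616.2], [604.5, 615.4]]
```

View pics/f.png

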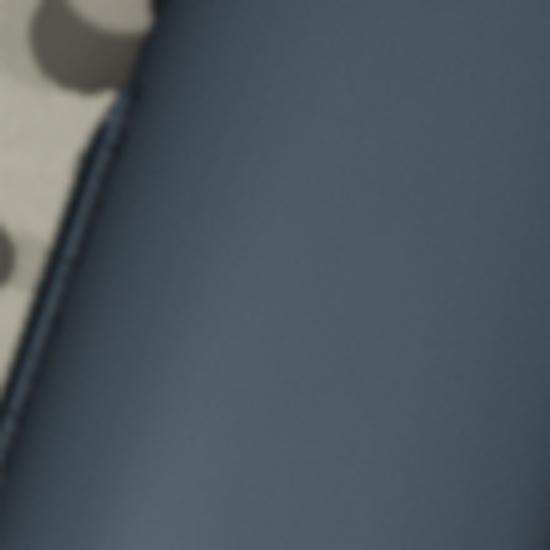

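The top view is again covered by the arm. In the scene view the slot's middle lies at about (596,-348), so I lower and insert.

Emit:
arm_command(
  deltas=[
    [-5,-1,35,0,0,0,0],
    [-5,-1,70,0,0,0,0],
    [-5,-1,100,0,0,0,0],
    [-5,-1,100,0,0,0,0],
    [-5,-1,100,0,0,0,0],
    [-5,-1,100,0,0,0,0],
  ],
)

```text
time: 14.2
tool_pos: [602.6, -257.8, 213.0]
eef_rot: [[-0.0, 1.0, 0.002], [1.0, 0.0, -0.001], [-0.001, 0.002, -1.0]]
contact_force: [0.2, 0.2, -1.3]
finger_gap: 18.8
grasp_force: 59.7
```

Run:
```python
from br import *
brush('')
delta((595.5,-342,209),DOWN)
p,d=capture("scene");C=cloud("scene",d)-B;t=readout.read_state()["tool_pos"]
m=np.isfinite(C).all(-1)&(np.hypot(C[...,0]-t[0],C[...,1]-t[1]+6)<22)&(C[...,2]>100)&(C[...,2]<180)
for z in range(130,176,3):
    Q=C[m&(abs(C[...,2]-z)<1.5)]
    if len(Q):print(z,len(Q),np.ptp(Q[:,0]).round(1),p[m&(abs(C[...,2]-z)<1.5)].mean().round())
```

```text
tcp [ 602.6 -257.8  213. ] F [ 0.2  0.2 -1.3] gap 18.79212203739819
scene 313 lowest -176.2
(-175, -155) 54 circ [  4.8 -12.8] 15.2 med [  14.4   -2.1 -165.2]
(-155, -135) 54 circ [  5.1 -11.4] 14.5 med [  13.2   -1.6 -144.8]
(-135, -115) 81 circ [ 5.9 -9.7] 12.2 med [   8.5   -5.8 -120.8]
(-113, -60) 39 circ [  4.2 -11. ] 3.3 med [  5.4  -9.9 -86.9]
(-50, -36) 54 circ [ 4.8 -9.3] 11.7 med [  9.4  -3.9 -44.6]
top 0 lowest 0
d [-84.   -7.5   4.7] w [0.004 0.002 0.   ] rows 3.0 j [-0.4   0.48  0.24  1.33 -0.    1.17] t 14.3
130 2 4.8 66.0
133 3 6.0 68.0
136 2 3.4 69.0
139 1 0.0 71.0
142 3 4.1 65.0
145 2 2.0 71.0
148 2 3.6 65.0
151 2 6.3 57.0
154 3 2.9 59.0
163 5 18.9 49.0
166 10 22.3 40.0
169 28 31.4 41.0
172 7 20.3 41.0
175 6 13.8 30.0
```

Emit:
arm_command(
  deltas=[
    [-15,-1,5,0,0,0,0],
    [-30,-2.5,5,0,0,0,0],
    [-45,-4,5,0,0,0,0],
    [-60,-5,5,0,0,0,0],
    [-75,-6.5,5,0,0,0,0],
    [-85,-7,5,0,0,0,0],
    [-85,-7,5,0,0,0,0],
    [-85,-7,5,0,0,0,0],
    [-85,-7,5,0,0,0,0],
  ],
)

```text
time: 15.1
tool_pos: [594.7, -342.4, 205.9]
eef_rot: [[0.0, 1.0, -0.0], [1.0, -0.0, 0.0], [0.0, -0.0, -1.0]]
contact_force: [0.6, 0.5, -1.3]
finger_gap: 18.7
grasp_force: 59.7
```

Run:
```python
from br import *
brush('')
p,d=capture("scene");cv2.imwrite("pics/g.png",cv2.resize(p[90:200,130:230,::-1],None,fx=5,fy=5,interpolation=2))
```

```text
tcp [ 594.7 -342.4  205.9] F [ 0.6  0.5 -1.3] gap 18.69327450277433
scene 413 lowest -194.8
(-195, -175) 32 circ [  5.  -13.7] 22.7 med [  11.3   -2.3 -194.3]
(-175, -155) 49 circ [  5.3 -11.4] 14.4 med [  12.6   -1.8 -165.8]
(-155, -135) 51 circ [  4.2 -12. ] 15.1 med [  13.1   -2.1 -144.8]
(-135, -115) 74 circ [ 5.7 -9.5] 12.0 med [   9.4   -4.7 -120.8]
(-113, -60) 84 circ [ 8.9 -3.1] 19.9 med [  6.   -6.6 -62.4]
(-50, -36) 52 circ [ 4.7 -8.7] 12.0 med [  9.5  -4.4 -44.2]
top 159 lowest -194.7
(-195, -175) 21 circ [-0.2 21.6] 22.6 med [  -2.3   14.3 -193.6]
(-175, -155) 19 circ [-0.9 -5.8] 13.2 med [  -6.3    4.9 -164. ]
(-155, -135) 16 circ [ 0.3 -4.4] 12.7 med [  -4.     5.3 -145.5]
(-135, -115) 19 circ [ 0.  -3.5] 12.0 med [   2.9    4.5 -125.4]
(-113, -60) 51 circ [ 1.8 12.5] 17.6 med [ 14.   16.1 -61.7]
```

View pics/g.png

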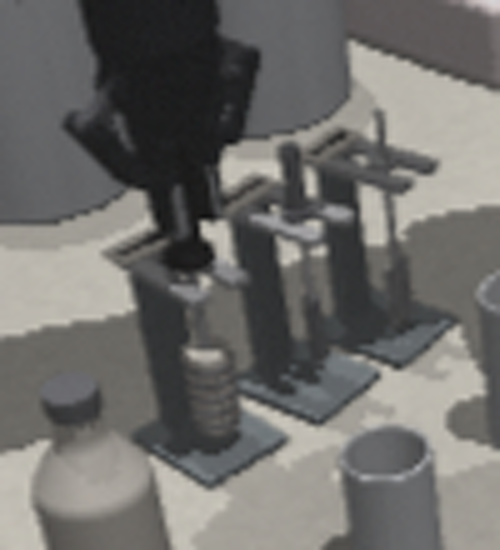

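The stem stands between the prongs at (205,315), with the collar at (188,250) just above them. I lower until it seats.

Emit:
arm_command(
  deltas=[
    [0,1,3,0,0,0,0],
    [0,1,6,0,0,0,0],
    [0,1,6,0,0,0,0],
    [0,1,6,0,0,0,0],
  ],
)

```text
time: 15.58
tool_pos: [595.7, -342.2, 199.6]
eef_rot: [[-0.0, 1.0, -0.001], [1.0, 0.0, 0.0], [0.0, -0.001, -1.0]]
contact_force: [-0.5, 1.3, -1.3]
finger_gap: 18.9
grasp_force: 59.7
```

Emit:
arm_command(
  deltas=[
    [0,0,2,0,0,0,0],
    [0,0,3,0,0,0,0],
    [0,0,3,0,0,0,0],
  ],
)

```text
time: 15.83
tool_pos: [595.8, -342.6, 196.8]
eef_rot: [[0.0, 1.0, -0.0], [1.0, -0.0, -0.0], [-0.0, -0.0, -1.0]]
contact_force: [0.2, -0.2, -1.0]
finger_gap: 19.0
grasp_force: 59.7
```

Emit:
arm_command(
  deltas=[
    [0,0,2,0,0,0,0],
    [0,0,2,0,0,0,0],
    [0,0,2,0,0,0,15],
    [0,0,2,0,0,0,30],
    [0,0,2,0,0,0,40],
    [0,0,2,0,0,0,60],
    [0,0,2,0,0,0,100],
    [0,0,2,0,0,0,100],
    [0,0,2,0,0,0,100],
    [0,0,2,0,0,0,100],
    [0,0,2,0,0,0,100],
  ],
)

```text
time: 16.75
tool_pos: [595.8, -342.6, 194.9]
eef_rot: [[-0.0, 1.0, -0.0], [1.0, 0.0, -0.0], [-0.0, -0.0, -1.0]]
contact_force: [0.5, -0.4, 0.4]
finger_gap: 85.5
grasp_force: 0.0
```

Emit:
arm_command(
  deltas=[
    [0,0,-30,0,0,0,100],
    [0,0,-70,0,0,0,100],
    [0,0,-110,0,0,0,100],
    [30,-20,-150,0,0,0,100],
    [65,-40,-150,0,0,0,100],
    [100,-60,-150,0,0,0,100],
    [140,-80,-150,0,0,0,100],
    [180,-90,-150,0,0,0,100],
    [180,-90,-150,0,0,0,100],
    [180,-90,-150,0,0,0,100],
    [180,-90,-150,0,0,0,100],
    [180,-90,-150,0,0,0,100],
  ],
)

```text
time: 17.75
tool_pos: [506.4, -163.4, 344.9]
eef_rot: [[0.0, 1.0, 0.0], [1.0, -0.0, -0.001], [-0.001, 0.0, -1.0]]
contact_force: [-0.4, 0.8, -0.1]
finger_gap: 85.5
grasp_force: 0.0
```

Run:
```python
from br import *
beakers()
p,d=capture("scene");C=cloud("scene",d)-B
m=np.isfinite(C).all(-1)&(np.hypot(C[...,0]-595,C[...,1]+348)<25)
for a,b in((15,40),(40,70),(82,135),(150,160),(165,195),(195,230)):
    Q=C[m&(C[...,2]>a)&(C[...,2]<b)&((p.max(-1)<50)|(b<140))]
    if len(Q)>5:print((a,b),len(Q),circ(Q),np.median(Q,0).round(),Q[:,2].max().round())
delta((400,-150,200),Rt(0,45))
cv2.imwrite("pics/g2.png",cv2.resize(p[90:200,130:230,::-1],None,fx=5,fy=5,interpolation=2))
```

```text
t wall [521.7 -73.2] 26.6 475 top 136.0
m wall [ 453.3 -198.8] 26.3 350 top 365.0
s wall [ 611.5 -170.2] 26.3 372 top 96.0
(15, 40) 51 (array([ 596.04131603, -348.23726567]), np.float64(14.402068415682676)) [ 605. -338.   29.] 40.0
(40, 70) 72 (array([ 595.81742261, -349.12429595]), np.float64(14.853687054691065)) [ 603. -339.   54.] 70.0
(82, 135) 26 (array([ 596.06901708, -348.6699556 ]), np.float64(3.080806495825343)) [ 597. -348.  101.] 117.0
(150, 160) 33 (array([ 595.96532104, -346.60490255]), np.float64(10.922794386204504)) [ 601. -343.  152.] 160.0
(165, 195) 48 (array([ 597.51415593, -345.91247322]), np.float64(6.161307871726742)) [ 600. -343.  181.] 195.0
(195, 230) 48 (array([ 597.50496313, -344.49789399]), np.float64(5.183804077908295)) [ 599. -343.  212.] 226.0
d [  13.6 -106.2  144.5] w [-0.615 -0.614 -1.483] rows 14.0 j [-0.31  0.24  0.21  1.54 -0.    1.26] t 17.85
```

View pics/g2.png

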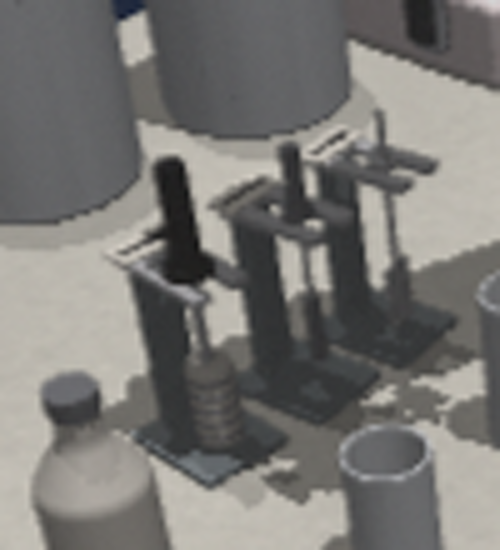

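The brush hangs upright in its own slot: handle top at (168,165), collar on the prongs at (188,262). Before moving the beakers I fit a rough planar arm model to see which tilts are reachable.

```bash
cat > ik.py <<'E'
import numpy as np
from scipy.optimize import least_squares
D=np.array([[.238,-.013,1.319,524.6,255.7],[.03,-.17,1.37,410.7,290.3],[.55,.54,1.57,693.6,286.6],[.23,.19,1.53,524.6,341.2],[.17,.12,1.52,491.8,345.1],[.42,.45,1.59,631.7,329.5],[.48,.24,1.33,655.4,213],[.24,.21,1.54,532.1,344.9]])
def f(p):
    L2,a,L3,b,r0,h=p
    return np.r_[r0+L2*np.sin(D[:,0]+a)+L3*np.sin(D[:,0]-D[:,1]+b)-D[:,3],h+L2*np.cos(D[:,0]+a)+L3*np.cos(D[:,0]-D[:,1]+b)-D[:,4]]
s=least_squares(f,[370,.1,390,1.6,0,0]);P=s.x
def ik(r,z):
    "wrist target (as if tool down): j2,j3 candidates"
    L2,a,L3,b,r0,h=P
    g=least_squares(lambda q:[r0+L2*np.sin(q[0]+a)+L3*np.sin(q[0]-q[1]+b)-r,h+L2*np.cos(q[0]+a)+L3*np.cos(q[0]-q[1]+b)-z],[.6,.5])
    return g.x,np.abs(g.fun).max()
if __name__=="__main__":
    print(P.round(2),np.abs(s.fun).max().round(1))
    for Lt in(200,260,300):
      for pitch in(110,120,125,135):
        t=np.radians(pitch)
        for x,y in((625,105),(615,220),(600,335)):
            w=np.array([x-Lt*np.cos(t),y]);zz=100+Lt*np.sin(t)-Lt
            q,e=ik(np.hypot(*w),zz);print(Lt,pitch,(x,y),q.round(2),"j4",round(t-q[0]+q[1],2),"err",round(e,1))
E
python3 ik.py
```

```text
[ 5.7323e+02 -1.0000e-02  3.9647e+02  1.5000e+00  3.2900e+00 -2.2986e+02] 4.8
200 110 (625, 105) [0.62 0.17] j4 1.46 err 0.0
200 110 (615, 220) [0.65 0.22] j4 1.49 err 0.0
200 110 (600, 335) [0.7  0.32] j4 1.54 err 0.0
200 120 (625, 105) [0.68 0.25] j4 1.66 err 0.0
200 120 (615, 220) [0.71 0.3 ] j4 1.68 err 0.0
200 120 (600, 335) [0.76 0.4 ] j4 1.73 err 0.0
200 125 (625, 105) [0.72 0.28] j4 1.75 err 0.0
200 125 (615, 220) [0.74 0.34] j4 1.78 err 0.0
200 125 (600, 335) [0.79 0.44] j4 1.83 err 0.0
200 135 (625, 105) [0.78 0.35] j4 1.93 err 0.0
200 135 (615, 220) [0.8 0.4] j4 1.95 err 0.0
200 135 (600, 335) [0.85 0.51] j4 2.01 err 0.0
260 110 (625, 105) [0.66 0.23] j4 1.49 err 0.0
260 110 (615, 220) [0.69 0.28] j4 1.51 err 0.0
260 110 (600, 335) [0.74 0.38] j4 1.56 err 0.0
260 120 (625, 105) [0.74 0.34] j4 1.69 err 0.0
260 120 (615, 220) [0.77 0.39] j4 1.72 err 0.0
260 120 (600, 335) [0.82 0.5 ] j4 1.77 err 0.0
260 125 (625, 105) [0.78 0.39] j4 1.79 err 0.0
260 125 (615, 220) [0.81 0.45] j4 1.82 err 0.0
260 125 (600, 335) [0.86 0.55] j4 1.87 err 0.0
260 135 (625, 105) [0.87 0.49] j4 1.98 err 0.0
260 135 (615, 220) [0.89 0.55] j4 2.01 err 0.0
260 135 (600, 335) [0.94 0.66] j4 2.07 err 0.0
300 110 (625, 105) [0.68 0.27] j4 1.5 err 0.0
300 110 (615, 220) [0.71 0.32] j4 1.53 err 0.0
300 110 (600, 335) [0.76 0.42] j4 1.58 err 0.0
300 120 (625, 105) [0.78 0.4 ] j4 1.72 err 0.0
300 120 (615, 220) [0.81 0.46] j4 1.75 err 0.0
300 120 (600, 335) [0.86 0.57] j4 1.8 err 0.0
300 125 (625, 105) [0.83 0.47] j4 1.82 err 0.0
300 125 (615, 220) [0.86 0.53] j4 1.85 err 0.0
300 125 (600, 335) [0.91 0.64] j4 1.91 err 0.0
300 135 (625, 105) [0.93 0.6 ] j4 2.02 err 0.0
300 135 (615, 220) [0.96 0.66] j4 2.06 err 0.0
300 135 (600, 335) [1.01 0.78] j4 2.12 err 0.0
```

```bash
python3 -c "
from h import *
delta((427,-60,260),Rt(-8,45))"
```

```text
d [103.6 -79.4  84.5] w [-0.561 -0.644 -1.353] rows 13.0 j [-0.31  0.24  0.21  1.54 -0.    1.26] t 17.85
```

Emit:
arm_command(
  deltas=[
    [20,-16,10,-0.561,-0.644,-1.353,100],
    [40,-32,20,-0.561,-0.644,-1.353,100],
    [104,-79,84,-0.561,-0.644,-1.353,100],
    [104,-79,84,-0.561,-0.644,-1.353,100],
    [104,-79,84,-0.561,-0.644,-1.353,100],
    [104,-79,84,-0.561,-0.644,-1.353,100],
    [104,-79,84,-0.561,-0.644,-1.353,100],
    [104,-79,84,-0.561,-0.644,-1.353,100],
    [104,-79,84,-0.561,-0.644,-1.353,100],
    [104,-79,84,-0.561,-0.644,-1.353,100],
    [104,-79,84,-0.561,-0.644,-1.353,100],
    [104,-79,84,-0.561,-0.644,-1.353,100],
  ],
)

```text
time: 18.85
tool_pos: [426.9, -59.0, 261.1]
eef_rot: [[-0.712, 0.217, 0.668], [0.179, 0.976, -0.126], [-0.679, 0.03, -0.733]]
contact_force: [-0.7, 0.3, -0.5]
finger_gap: 85.4
grasp_force: 0.0
```

Emit:
arm_command(
  deltas=[
    [0,0,0,0,0,0,100],
    [0,0,0,0,0,0,100],
  ],
)

```text
time: 19.02
tool_pos: [426.3, -59.7, 260.6]
eef_rot: [[-0.712, 0.227, 0.664], [0.191, 0.973, -0.129], [-0.676, 0.035, -0.736]]
contact_force: [-0.2, -0.4, 0.8]
finger_gap: 85.2
grasp_force: 0.0
```

```bash
python3 -c "
from br import *
delta((427,-60,197.5),Rt(-8,45))
delta((518,-72.8,105.5),Rt(-8,45)); beakers()"
```

```text
d [42.1 -2.3 47. ] w [-0.037 -0.041 -0.089] rows 2.0 j [-0.1  -0.39 -0.85  0.37 -0.06  0.12] t 19.0167
d [ 37.    2.7 176.9] w [-0.037 -0.041 -0.089] rows 5.0 j [-0.1  -0.39 -0.85  0.37 -0.06  0.12] t 19.0167
t wall [521.9 -73.2] 26.4 481 top 136.0
m wall [ 453.3 -198.9] 26.6 341 top 116.0
s wall [ 611.4 -170.3] 26.4 370 top 96.0
```

Emit:
arm_command(
  deltas=[
    [42,-2,20,-0.037,-0.041,-0.089,100],
    [42,-2,47,-0.037,-0.041,-0.089,100],
    [40,0,85,-0.037,-0.041,-0.089,100],
    [39,1,115,-0.037,-0.041,-0.089,100],
    [38,2,140,-0.037,-0.041,-0.089,100],
    [37,3,160,-0.037,-0.041,-0.089,100],
    [37,3,177,-0.037,-0.041,-0.089,100],
    [37,3,177,-0.037,-0.041,-0.089,100],
    [37,3,177,-0.037,-0.041,-0.089,100],
  ],
)

```text
time: 19.82
tool_pos: [519.6, -71.1, 104.3]
eef_rot: [[-0.703, 0.135, 0.699], [0.095, 0.991, -0.095], [-0.705, -0.0, -0.709]]
contact_force: [-0.4, -0.5, -1.0]
finger_gap: 85.9
grasp_force: 0.0
```

Emit:
arm_command(
  deltas=[
    [0,0,0,0,0,0,60],
    [0,0,0,0,0,0,40],
    [0,0,0,0,0,0,0],
    [0,0,0,0,0,0,0],
    [0,0,0,0,0,0,0],
    [0,0,0,0,0,0,0],
    [0,0,0,0,0,0,0],
  ],
  force=60,
)

```text
time: 20.4
tool_pos: [519.6, -71.4, 107.4]
eef_rot: [[-0.698, 0.134, 0.704], [0.093, 0.991, -0.096], [-0.71, -0.002, -0.704]]
contact_force: [-2.0, -1.4, 7.5]
finger_gap: 55.2
grasp_force: 62.8
```

```bash
python3 -c "
from br import *
delta((518,-72.8,230),Rt(-8,45)); beakers(names='t')"
```

```text
d [-86.1  -1.8 -87.3] w [0.003 0.004 0.005] rows 3.0 j [-0.14  0.11 -1.1  -0.42  0.   -0.  ] t 20.4
t wall [523.6 -70. ] 26.3 444 top 136.0
```

Emit:
arm_command(
  deltas=[
    [-15,0,-15,0,0,0,0],
    [-35,0,-35,0,0,0,0],
    [-60,0,-60,0,0,0,0],
    [-92,0,-92,0,0,0,0],
    [-92,0,-92,0,0,0,0],
    [-92,0,-92,0,0,0,0],
  ],
)

```text
time: 20.95
tool_pos: [519.9, -71.0, 240.1]
eef_rot: [[-0.695, 0.133, 0.706], [0.092, 0.991, -0.096], [-0.713, -0.001, -0.701]]
contact_force: [-0.4, 0.5, -2.6]
finger_gap: 55.6
grasp_force: 65.1
```

```bash
python3 -c "
from br import *
delta((600,30,245),Rt(1,90)); delta((637,105,220),Rt(1,135))"
```

```text
d [-49.8 110.7  43.5] w [-0.061  0.792 -0.142] rows 7.0 j [-0.14 -0.18 -0.84  0.12  0.   -0.  ] t 20.95
d [-50.8 190.   80. ] w [-0.002  1.576 -0.168] rows 13.0 j [-0.14 -0.18 -0.84  0.12  0.   -0.  ] t 20.95
```

Emit:
arm_command(
  deltas=[
    [-50,60,20,-0.061,0.792,-0.142,0],
    [-50,111,43,-0.061,0.792,-0.142,0],
    [-50,111,43,-0.061,0.792,-0.142,0],
    [-50,111,43,-0.061,0.792,-0.142,0],
    [-50,111,43,-0.061,0.792,-0.142,0],
    [-50,150,60,-0.061,0.792,-0.142,0],
    [-51,190,80,0,1.576,-0.168,0],
    [-51,190,80,0,1.576,-0.168,0],
    [-51,190,80,0,1.576,-0.168,0],
    [-51,190,80,0,1.576,-0.168,0],
    [-51,190,80,0,1.576,-0.168,0],
    [-51,190,80,0,1.576,-0.168,0],
  ],
)

```text
time: 21.95
tool_pos: [637.3, 105.4, 211.6]
eef_rot: [[-0.849, -0.013, -0.528], [-0.009, 1.0, -0.011], [0.528, -0.005, -0.849]]
contact_force: [1.9, 0.5, -2.6]
finger_gap: 55.2
grasp_force: 65.3
```

Emit:
arm_command(
  deltas=[
    [0,0,0,0,0.02,0,0],
    [0,0,0,0,0.02,0,0],
  ],
)

```text
time: 22.12
tool_pos: [638.2, 105.2, 208.0]
eef_rot: [[-0.838, -0.013, -0.545], [-0.008, 1.0, -0.012], [0.546, -0.005, -0.838]]
contact_force: [0.5, -1.0, -2.2]
finger_gap: 55.4
grasp_force: 65.2
```

```bash
cat >> br.py <<'E'
def lying(xy,zlo=75,zhi=400,rad=80):
    "held/laid beaker: points of the scene view near xy, axis direction by fitLine of wall points"
    p,d=capture("scene");C=cloud("scene",d)-B
    sat=p.max(-1).astype(int)-p.min(-1);g=(p.max(-1)>75)&(sat<40)
    m=g&np.isfinite(C).all(-1)&(abs(C[...,0]-xy[0])<rad+20)&(abs(C[...,1]-xy[1])<40)&(C[...,2]>zlo)&(C[...,2]<zhi)
    Q=C[m];print(len(Q),"pct",np.percentile(Q,[1,50,99],axis=0).round().tolist())
    return Q
E
python3 -c "
from br import *
delta((637,105,220),Rt(1,135)); delta((637,105,72),Rt(1,135)); lying((600,105),120)
print(readout.read_state()['eef_rot'].round(3))
p,d=capture('scene');cv2.imwrite('pics/i.png',cv2.resize(p[100:330,220:440,::-1],None,fx=2.6,fy=2.6,interpolation=2))
"
```

```text
d [ 7.6 -0.2 -9.4] w [-0.001  0.208 -0.007] rows 2.0 j [0.14 1.   1.08 2.23 0.06 0.11] t 22.1167
d [-73.2   0.5 114.6] w [-0.001  0.208 -0.007] rows 4.0 j [0.14 1.   1.08 2.23 0.06 0.11] t 22.1167
682 pct [[531.0, 82.0, 176.0], [603.0, 111.0, 202.0], [675.0, 139.0, 316.0]]
[[-0.84  -0.013 -0.542]
 [-0.008  1.    -0.011]
 [ 0.542 -0.005 -0.84 ]]
```

View pics/i.png

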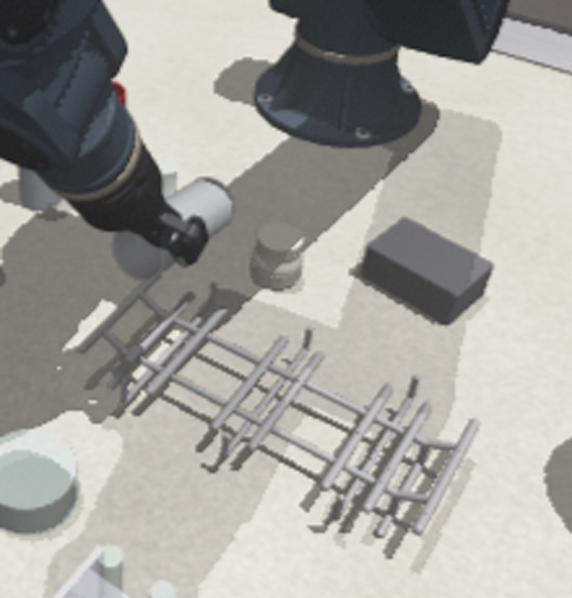

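The picture shows the tall beaker held nearly level at (200,210), above the rack's nearest bay at (170,350), with the other bays free. The tilt is about 12° short because joint 4 is at its limit at this height. I descend, where more tilt is available.

Emit:
arm_command(
  deltas=[
    [-15,0.5,24,0,0,0,0],
    [-30,0.5,48,0,0.1,0,0],
    [-52,0.5,83,0,0.208,0,0],
    [-52,0.5,83,0,0.208,0,0],
    [-52,0.5,83,0,0.208,0,0],
    [-52,0.5,83,0,0.208,0,0],
  ],
)

```text
time: 22.72
tool_pos: [626.6, 104.3, 116.6]
eef_rot: [[-0.725, -0.012, -0.688], [-0.007, 1.0, -0.011], [0.688, -0.003, -0.725]]
contact_force: [0.2, -0.0, 0.2]
finger_gap: 55.0
grasp_force: 65.2
```

```bash
python3 -c "
from br import *
delta((637,105,72),Rt(1,135)); Q=lying((600,105),70)
print(readout.read_state()['eef_rot'].round(3))
for a in range(530,690,15):
    q=Q[abs(Q[:,0]-a)<7.5]
    if len(q)>5: print(a,len(q),'topz',np.percentile(q[:,2],95).round(1),'y',np.percentile(q[:,1],[3,97]).round())
"
```

```text
d [-38.2   0.7  25.2] w [ 0.002  0.026 -0.006] rows 2.0 j [0.13 1.17 1.1  2.27 0.08 0.09] t 22.7167
729 pct [[519.0, 84.0, 87.0], [582.0, 115.0, 132.0], [681.0, 138.0, 231.0]]
[[-0.728 -0.012 -0.685]
 [-0.007  1.    -0.01 ]
 [ 0.685 -0.002 -0.728]]
530 83 topz 138.6 y [ 84. 129.]
545 82 topz 139.2 y [ 85. 130.]
560 91 topz 138.8 y [ 86. 131.]
575 85 topz 139.2 y [ 88. 131.]
590 89 topz 139.7 y [ 87. 132.]
605 86 topz 140.7 y [ 88. 132.]
620 42 topz 140.7 y [ 97. 128.]
635 51 topz 143.5 y [ 93. 142.]
650 75 topz 165.7 y [ 90. 137.]
665 6 topz 182.9 y [126. 132.]
680 11 topz 231.0 y [113. 144.]
```

Emit:
arm_command(
  deltas=[
    [-10,0.7,8,0,0.01,0,0],
    [-20,0.7,16,0,0.026,0,0],
    [-34,0.7,23,0,0.026,0,0],
    [-34,0.7,23,0,0.026,0,0],
    [-34,0.7,23,0,0.026,0,0],
  ],
)

```text
time: 23.18
tool_pos: [633.5, 104.8, 73.3]
eef_rot: [[-0.705, -0.012, -0.709], [-0.007, 1.0, -0.011], [0.709, -0.003, -0.705]]
contact_force: [0.0, -0.9, -1.5]
finger_gap: 55.0
grasp_force: 67.8
```

```bash
python3 -c "
from br import *
delta((635,105,72),Rt(1,135)); Q=lying((600,105),65)
s=readout.read_state();print(s['tool_pos'],s['contact_force'])
for a in range(515,620,15):
    q=Q[abs(Q[:,0]-a)<7.5]
    if len(q)>5: print(a,len(q),'topz',np.percentile(q[:,2],95).round(1),'y',np.percentile(q[:,1],[3,97]).round())
"
```

```text
d [-2.   0.2 -0.1] w [ 0.002 -0.002 -0.006] rows 1.0 j [0.13 1.24 1.15 2.27 0.08 0.08] t 23.1833
645 pct [[526.0, 84.0, 67.0], [583.0, 117.0, 94.0], [670.0, 141.0, 350.0]]
[633.49475846 104.68308137  73.53044289] [-0.08082385 -0.18876319 -2.61807264]
530 67 topz 98.9 y [ 85. 130.]
545 84 topz 98.8 y [ 85. 131.]
560 81 topz 99.1 y [ 87. 131.]
575 87 topz 98.7 y [ 87. 131.]
590 93 topz 99.1 y [ 86. 132.]
605 99 topz 349.2 y [ 86. 141.]
```

Emit:
arm_command(
  deltas=[
    [-1.5,0,1.5,0,0,0,0],
    [-1.5,0,1.5,0,0,0,0],
    [-1.5,0,1.5,0,0,0,50],
    [-1.5,0,1.5,0,0,0,75],
    [-1.5,0,1.5,0,0,0,90],
    [-1.5,0,1.5,0,0,0,90],
    [-1.5,0,1.5,0,0,0,90],
    [-1.5,0,1.5,0,0,0,90],
    [-1.5,0,1.5,0,0,0,90],
  ],
)

```text
time: 23.98
tool_pos: [633.0, 104.5, 70.3]
eef_rot: [[-0.704, -0.012, -0.71], [-0.006, 1.0, -0.011], [0.711, -0.003, -0.704]]
contact_force: [1.1, -0.1, -0.5]
finger_gap: 77.0
grasp_force: 0.0
```

Emit:
arm_command(
  deltas=[
    [10,0,-10,0,0,0,90],
    [20,0,-20,0,0,0,90],
    [35,0,-35,0,-0.1,0,90],
    [55,0,-55,0,-0.2,0,90],
    [80,0,-80,0,-0.3,0,90],
    [105,0,-105,0,-0.5,0,90],
    [105,0,-105,0,-0.7,0,90],
    [105,0,-105,0,-0.785,0,90],
    [105,0,-105,0,-0.785,0,90],
    [105,0,-105,0,-0.785,0,90],
    [105,0,-105,0,-0.785,0,90],
    [105,0,-105,0,-0.785,0,90],
  ],
)

```text
time: 24.98
tool_pos: [634.1, 105.2, 221.2]
eef_rot: [[-1.0, -0.012, -0.005], [-0.012, 1.0, -0.003], [0.005, -0.003, -1.0]]
contact_force: [0.3, 0.1, -0.1]
finger_gap: 77.1
grasp_force: 0.0
```

```bash
python3 -c "
from br import *
Q=lying((600,105),60,110)
beakers(names='ms')
for a in range(515,680,15):
    q=Q[abs(Q[:,0]-a)<7.5]
    if len(q)>5: print(a,len(q),'topz',np.percentile(q[:,2],95).round(1),'y',np.percentile(q[:,1],[3,97]).round())
# via high to pre-grasp of mid, yaw -60
delta((450,0,260),Rt(-60,90))
"
```

```text
861 pct [[527.0, 83.0, 62.0], [601.0, 118.0, 91.0], [661.0, 135.0, 98.0]]
m wall [ 453.  -198.7] 26.5 358 top 115.0
s wall [ 611.5 -170. ] 26.3 370 top 96.0
530 69 topz 97.4 y [ 86. 132.]
545 79 topz 96.8 y [ 88. 132.]
560 84 topz 96.9 y [ 89. 133.]
575 89 topz 96.8 y [ 87. 134.]
590 93 topz 96.9 y [ 88. 134.]
605 93 topz 96.9 y [ 89. 134.]
620 93 topz 96.7 y [ 89. 135.]
635 103 topz 96.5 y [ 84. 135.]
650 113 topz 96.6 y [ 83. 135.]
665 43 topz 96.1 y [ 82. 135.]
d [ 187.2 -103.2  -39.1] w [-0.005 -0.003  1.059] rows 9.0 j [ 0.17  0.46  0.23  1.34 -0.    0.15] t 25.0833
```

```bash
python3 -c "
from br import *
delta((450,-60,280),Rt(-65,80))"
```

```text
d [ 188.  -163.2  -58.9] w [ 0.094 -0.158  1.144] rows 10.0 j [ 0.17  0.46  0.23  1.34 -0.    0.15] t 25.0833
```

Emit:
arm_command(
  deltas=[
    [30,-25,-30,0.094,-0.158,1.144,100],
    [188,-163,-59,0.094,-0.158,1.144,100],
    [188,-163,-59,0.094,-0.158,1.144,100],
    [188,-163,-59,0.094,-0.158,1.144,100],
    [188,-163,-59,0.094,-0.158,1.144,100],
    [188,-163,-59,0.094,-0.158,1.144,100],
    [188,-163,-59,0.094,-0.158,1.144,100],
    [188,-163,-59,0.094,-0.158,1.144,100],
    [188,-163,-59,0.094,-0.158,1.144,100],
    [188,-163,-59,0.094,-0.158,1.144,100],
    [188,-163,-59,0.094,-0.158,1.144,100],
    [188,-163,-59,0.094,-0.158,1.144,100],
  ],
)

```text
time: 26.08
tool_pos: [449.7, -60.0, 279.5]
eef_rot: [[-0.418, 0.906, 0.073], [0.892, 0.424, -0.157], [-0.173, -0.001, -0.985]]
contact_force: [-0.6, 0.5, 0.5]
finger_gap: 85.1
grasp_force: 0.0
```

```bash
python3 -c "
from br import *
delta((416,-119,190),Rt(-65,45));print(readout.read_state()['tool_pos'])"
```

```text
d [-23.  -55.5  94.9] w [ 0.    -0.612  0.002] rows 5.0 j [-0.04  0.05 -0.19  1.25 -0.15  1.09] t 26.0833
[449.71721394 -60.03914806 279.48643176]
```

Emit:
arm_command(
  deltas=[
    [-6,-14,20,0,-0.612,0,100],
    [-12,-28,40,0,-0.612,0,100],
    [-18,-42,65,0,-0.612,0,100],
    [-23,-55,95,0,-0.612,0,100],
    [-23,-55,95,0,-0.612,0,100],
    [-23,-55,95,0,-0.612,0,100],
    [-23,-55,95,0,-0.612,0,100],
  ],
)

```text
time: 26.67
tool_pos: [415.6, -117.5, 189.2]
eef_rot: [[-0.303, 0.905, 0.299], [0.64, 0.426, -0.639], [-0.706, -0.002, -0.709]]
contact_force: [0.9, -0.6, 0.5]
finger_gap: 85.5
grasp_force: 0.0
```

```bash
python3 -c "
from br import *
delta((416,-119,172),Rt(-65,45));delta((451.8,-196.1,86.8),Rt(-65,45));print(readout.read_state()['tool_pos']);beakers(names='ms')"
```

```text
d [11.  -0.2 13.2] w [ 0.001 -0.002  0.004] rows 1.0 j [ 0.19 -0.02 -0.74  0.6  -0.75  1.22] t 26.6667
d [ 10.9  -0.4 133.6] w [ 0.001 -0.002  0.004] rows 4.0 j [ 0.19 -0.02 -0.74  0.6  -0.75  1.22] t 26.6667
[ 415.57939266 -117.52107385  189.18508266]
m wall [ 453.1 -198.6] 26.5 352 top 116.0
s wall [ 611.3 -170.3] 26.5 380 top 96.0
```

Emit:
arm_command(
  deltas=[
    [11,0,14,0,0,0,100],
    [11,0,45,0,0,0,100],
    [11,0,75,0,0,0,100],
    [11,0,100,0,0,0,100],
    [11,0,120,0,0,0,100],
    [11,0,133,0,0,0,100],
    [11,0,133,0,0,0,100],
    [11,0,133,0,0,0,100],
  ],
)

```text
time: 27.38
tool_pos: [452.9, -197.9, 88.5]
eef_rot: [[-0.297, 0.907, 0.299], [0.642, 0.421, -0.641], [-0.707, 0.002, -0.707]]
contact_force: [-0.3, 0.1, 0.4]
finger_gap: 85.2
grasp_force: 0.0
```

Emit:
arm_command(
  deltas=[
    [0,0,0,0,0,0,60],
    [0,0,0,0,0,0,40],
    [0,0,0,0,0,0,0],
    [0,0,0,0,0,0,0],
    [0,0,0,0,0,0,0],
    [0,0,0,0,0,0,0],
    [0,0,0,0,0,0,0],
  ],
  force=60,
)

```text
time: 27.97
tool_pos: [452.2, -196.6, 89.4]
eef_rot: [[-0.297, 0.906, 0.302], [0.639, 0.424, -0.642], [-0.709, 0.002, -0.705]]
contact_force: [-1.8, 2.9, 5.5]
finger_gap: 54.6
grasp_force: 62.2
```

Emit:
arm_command(
  deltas=[
    [-15,0,-15,0,0,0,0],
    [-35,0,-35,0,0,0,0],
    [-60,0,-60,0,0,0,0],
    [-92,0,-92,0,0,0,0],
    [-100,0,-100,0,0,0,0],
    [-100,0,-100,0,0,0,0],
    [-100,0,-100,0,0,0,0],
  ],
)

```text
time: 28.55
tool_pos: [451.5, -196.3, 230.6]
eef_rot: [[-0.297, 0.906, 0.302], [0.64, 0.424, -0.641], [-0.708, 0.003, -0.706]]
contact_force: [0.8, 0.3, -1.8]
finger_gap: 54.3
grasp_force: 65.1
```

```bash
python3 -c "
from br import *
delta((520,20,270),Rt(-30,80)); delta((615,220,235),Rt(1,115)); beakers(names='s');s=readout.read_state();print(s['tool_pos'],s['finger_gap'])"
```

```text
d [  90.2  153.8 -145.7] w [-0.284  0.594 -0.55 ] rows 7.0 j [-0.04 -0.05 -0.67  0.51 -0.68  0.94] t 28.55
d [ 214.8  324.5 -220.4] w [-0.21   1.081 -1.2  ] rows 14.0 j [-0.04 -0.05 -0.67  0.51 -0.68  0.94] t 28.55
s wall [ 611.3 -170.3] 26.4 370 top 96.0
[ 450.74511541 -196.3317075   229.08116706] 54.62778910178537
```

Emit:
arm_command(
  deltas=[
    [90,154,-146,-0.284,0.594,-0.55,0],
    [90,154,-146,-0.284,0.594,-0.55,0],
    [90,154,-146,-0.284,0.594,-0.55,0],
    [90,154,-146,-0.284,0.594,-0.55,0],
    [90,154,-146,-0.284,0.594,-0.55,0],
    [90,154,-146,-0.284,0.594,-0.55,0],
    [90,154,-146,-0.284,0.594,-0.55,0],
    [90,154,-146,-0.284,0.594,-0.55,0],
    [90,154,-146,-0.284,0.594,-0.55,0],
    [90,154,-146,-0.284,0.594,-0.55,0],
  ],
)

```text
time: 29.43
tool_pos: [519.3, 19.0, 267.1]
eef_rot: [[-0.852, 0.504, 0.146], [0.495, 0.864, -0.09], [-0.172, -0.004, -0.985]]
contact_force: [0.9, -0.5, -2.8]
finger_gap: 54.2
grasp_force: 65.2
```

```bash
python3 -c "
from br import *
delta((600,220,220),Rt(1,115));s=readout.read_state();print(s['tool_pos'],s['finger_gap'])"
```

```text
d [ 39.  214.5  40.1] w [ 0.069  0.592 -0.549] rows 7.0 j [ 0.09  0.13 -0.14  1.16 -0.1   0.61] t 29.4333
[519.2798563   18.95763081 267.13555729] 54.19885706687022
```

Emit:
arm_command(
  deltas=[
    [39,214,40,0.069,0.592,-0.549,0],
    [39,214,40,0.069,0.592,-0.549,0],
    [39,214,40,0.069,0.592,-0.549,0],
    [39,214,40,0.069,0.592,-0.549,0],
    [39,214,40,0.069,0.592,-0.549,0],
    [39,214,40,0.069,0.592,-0.549,0],
    [39,214,40,0.069,0.592,-0.549,0],
    [39,214,40,0.069,0.592,-0.549,0],
    [39,214,40,0.069,0.592,-0.549,0],
    [39,214,40,0.069,0.592,-0.549,0],
  ],
)

```text
time: 30.27
tool_pos: [600.0, 220.0, 223.0]
eef_rot: [[-0.908, -0.018, -0.418], [-0.016, 1.0, -0.007], [0.418, 0.0, -0.908]]
contact_force: [-0.5, 0.4, -0.3]
finger_gap: 54.2
grasp_force: 65.3
```

```bash
python3 -c "
from br import *
delta((624,220,120),Rt(1,134));s=readout.read_state();print(s['tool_pos'],s['finger_gap'])"
```

```text
d [-64.9  -0.4  83.5] w [-0.     0.337  0.   ] rows 3.0 j [0.3  0.8  0.77 1.95 0.12 0.26] t 30.2667
[599.95344195 219.99568817 222.95858953] 54.224273596341526
```

Emit:
arm_command(
  deltas=[
    [-15,0,20,0,0.1,0,0],
    [-30,0,40,0,0.2,0,0],
    [-50,0,62,0,0.3,0,0],
    [-65,0,83,0,0.337,0,0],
    [-65,0,83,0,0.337,0,0],
    [-65,0,83,0,0.337,0,0],
  ],
)

```text
time: 30.77
tool_pos: [608.9, 216.8, 114.2]
eef_rot: [[-0.727, -0.016, -0.687], [-0.013, 1.0, -0.009], [0.687, 0.003, -0.727]]
contact_force: [-0.1, 0.5, -0.4]
finger_gap: 54.0
grasp_force: 66.2
```

```bash
python3 -c "
from br import *
delta((625,220,74),Rt(1,135)); Q=lying((600,220),75,200)
s=readout.read_state();print(s['tool_pos'],s['contact_force'])
for a in range(515,640,15):
    q=Q[abs(Q[:,0]-a)<7.5]
    if len(q)>5: print(a,len(q),'topz',np.percentile(q[:,2],95).round(1),'y',np.percentile(q[:,1],[3,97]).round())
"
```

```text
d [-39.3   2.8  18.1] w [0.003 0.028 0.001] rows 2.0 j [0.27 1.18 1.13 2.27 0.17 0.18] t 30.7667
560 pct [[518.0, 196.0, 84.0], [563.0, 229.0, 131.0], [639.0, 254.0, 172.0]]
[609.14093864 217.20861464 116.91735549] [ 0.02299823 -0.10088451 -0.15850511]
515 31 topz 135.1 y [199. 243.]
530 90 topz 136.0 y [197. 244.]
545 93 topz 136.6 y [198. 244.]
560 90 topz 136.7 y [198. 244.]
575 95 topz 136.9 y [204. 245.]
590 63 topz 137.8 y [215. 244.]
605 12 topz 138.3 y [219. 233.]
620 41 topz 142.5 y [214. 251.]
635 40 topz 169.1 y [210. 248.]
```

Emit:
arm_command(
  deltas=[
    [-18,2.8,4,0,0,0,0],
    [-26,2.8,10,0,0.015,0,0],
    [-34,2.8,16,0,0.028,0,0],
    [-39,2.8,18,0,0.028,0,0],
    [-39,2.8,18,0,0.028,0,0],
    [-39,2.8,18,0,0.028,0,0],
  ],
)

```text
time: 31.32
tool_pos: [617.6, 219.8, 73.5]
eef_rot: [[-0.713, -0.015, -0.701], [-0.016, 1.0, -0.005], [0.701, 0.007, -0.713]]
contact_force: [-1.3, 3.4, 4.5]
finger_gap: 54.2
grasp_force: 66.6
```

```bash
python3 -c "
from br import *
delta((625,220,74),Rt(1,135)); Q=lying((600,220),62,110)
s=readout.read_state();print(s['tool_pos'],s['contact_force'])
for a in range(515,640,15):
    q=Q[abs(Q[:,0]-a)<7.5]
    if len(q)>5: print(a,len(q),'topz',np.percentile(q[:,2],95).round(1),'y',np.percentile(q[:,1],[3,97]).round())
"
```

```text
d [-4.9  0.  -5.5] w [0.007 0.009 0.004] rows 1.0 j [0.27 1.25 1.19 2.27 0.18 0.18] t 31.3167
519 pct [[527.0, 196.0, 66.0], [568.0, 231.0, 93.0], [634.0, 249.0, 99.0]]
[617.62254759 219.84379767  73.53587107] [-1.06085537  3.32754043  4.5905224 ]
530 66 topz 97.3 y [198. 247.]
545 93 topz 97.7 y [199. 247.]
560 93 topz 97.4 y [198. 247.]
575 99 topz 97.8 y [200. 247.]
590 95 topz 98.5 y [205. 248.]
605 61 topz 98.6 y [213. 248.]
635 7 topz 70.9 y [246. 249.]
```

Emit:
arm_command(
  deltas=[
    [0,0,0,0,0,0,0],
    [0,0,0,0,0,0,50],
    [0,0,0,0,0,0,75],
    [0,0,0,0,0,0,90],
    [0,0,0,0,0,0,90],
    [0,0,0,0,0,0,90],
    [0,0,0,0,0,0,90],
    [0,0,0,0,0,0,90],
  ],
)

```text
time: 32.03
tool_pos: [617.8, 219.0, 71.3]
eef_rot: [[-0.712, -0.016, -0.702], [-0.015, 1.0, -0.007], [0.702, 0.006, -0.712]]
contact_force: [-0.3, -0.1, -0.4]
finger_gap: 77.1
grasp_force: 0.0
```

Emit:
arm_command(
  deltas=[
    [10,0,-10,0,0,0,90],
    [20,0,-20,0,0,0,90],
    [35,0,-35,0,-0.1,0,90],
    [55,0,-55,0,-0.2,0,90],
    [80,0,-80,0,-0.3,0,90],
    [105,0,-105,0,-0.5,0,90],
    [105,0,-105,0,-0.7,0,90],
    [105,0,-105,0,-0.785,0,90],
    [105,0,-105,0,-0.785,0,90],
    [105,0,-105,0,-0.785,0,90],
    [105,0,-105,0,-0.785,0,90],
    [105,0,-105,0,-0.785,0,90],
  ],
)

```text
time: 33.03
tool_pos: [617.2, 218.3, 222.1]
eef_rot: [[-1.0, -0.016, 0.007], [-0.016, 1.0, 0.007], [-0.007, 0.007, -1.0]]
contact_force: [0.3, 0.4, -0.2]
finger_gap: 77.1
grasp_force: 0.0
```

```bash
python3 -c "
from br import *
for y in(105,220):
  Q=lying((600,y),70,110);Q=Q[Q[:,2]<105]
  for a in range(515,680,25):
    q=Q[abs(Q[:,0]-a)<12]
    if len(q)>5: print(a,len(q),'topz',np.percentile(q[:,2],95).round(1),'y',np.percentile(q[:,1],[3,97]).round())
beakers(names='s')
delta((520,-10,260),Rt(-16,60))
"
```

```text
793 pct [[527.0, 84.0, 72.0], [599.0, 117.0, 92.0], [660.0, 135.0, 98.0]]
515 11 topz 96.5 y [ 89. 131.]
540 126 topz 96.8 y [ 86. 132.]
565 129 topz 97.3 y [ 87. 133.]
590 137 topz 97.3 y [ 86. 134.]
615 140 topz 97.4 y [ 86. 134.]
640 151 topz 96.4 y [ 87. 134.]
665 61 topz 96.7 y [ 83. 134.]
772 pct [[528.0, 197.0, 72.0], [589.0, 229.0, 92.0], [642.0, 250.0, 98.0]]
540 140 topz 97.2 y [199. 247.]
565 151 topz 97.6 y [200. 248.]
590 159 topz 97.6 y [200. 248.]
615 165 topz 97.4 y [202. 249.]
640 121 topz 97.3 y [199. 250.]
s wall [ 611.3 -170.3] 26.4 372 top 96.0
d [ 102.  -226.7  -42.3] w [ 0.084 -0.514  0.286] rows 7.0 j [0.34 0.47 0.25 1.34 0.   0.32] t 33.1833
```

Emit:
arm_command(
  deltas=[
    [60,-30,-42,0.084,-0.514,0.286,100],
    [102,-70,-42,0.084,-0.514,0.286,100],
    [102,-110,-42,0.084,-0.514,0.286,100],
    [102,-150,-42,0.084,-0.514,0.286,100],
    [102,-190,-42,0.084,-0.514,0.286,100],
    [102,-227,-42,0.084,-0.514,0.286,100],
    [102,-227,-42,0.084,-0.514,0.286,100],
    [102,-227,-42,0.084,-0.514,0.286,100],
    [102,-227,-42,0.084,-0.514,0.286,100],
  ],
)

```text
time: 33.93
tool_pos: [519.4, -12.6, 260.3]
eef_rot: [[-0.832, 0.279, 0.48], [0.242, 0.96, -0.139], [-0.5, 0.0, -0.866]]
contact_force: [1.0, 0.3, 0.4]
finger_gap: 85.3
grasp_force: 0.0
```

```bash
python3 -c "
from br import *
delta((520,-144,144),Rt(-16,40));print(readout.read_state()['tool_pos']);beakers(names='s')"
```

```text
d [  25.8 -126.1  119.3] w [-0.002 -0.349 -0.003] rows 5.0 j [ 0.07 -0.09 -0.51  0.65 -0.17  0.31] t 33.9333
[519.37563118 -12.57486751 260.26235352]
s wall [ 611.5 -170.3] 26.4 375 top 96.0
```

Emit:
arm_command(
  deltas=[
    [6,-30,30,0,-0.349,0,100],
    [12,-60,60,0,-0.349,0,100],
    [18,-90,90,0,-0.349,0,100],
    [26,-126,119,0,-0.349,0,100],
    [26,-126,119,0,-0.349,0,100],
    [26,-126,119,0,-0.349,0,100],
    [26,-126,119,0,-0.349,0,100],
  ],
)

```text
time: 34.57
tool_pos: [517.6, -143.5, 138.9]
eef_rot: [[-0.621, 0.276, 0.733], [0.178, 0.961, -0.211], [-0.763, -0.0, -0.646]]
contact_force: [-1.2, 1.1, -1.6]
finger_gap: 85.1
grasp_force: 0.0
```

```bash
python3 -c "
from br import *
delta((608.4,-169.5,66.6),Rt(-16,40));print(readout.read_state()['tool_pos']);beakers(names='s')"
```

```text
d [-5.800e+00  1.000e-01  1.188e+02] w [-0.001 -0.005  0.   ] rows 3.0 j [-0.26  0.07 -1.1  -0.47 -0.01  0.01] t 34.5667
[ 517.63071894 -143.49289616  138.91873292]
s wall [ 611.5 -170.1] 26.4 380 top 96.0
```

Emit:
arm_command(
  deltas=[
    [-6,0,30,0,0,0,100],
    [-6,0,60,0,0,0,100],
    [-6,0,85,0,0,0,100],
    [-6,0,105,0,0,0,100],
    [-6,0,119,0,0,0,100],
    [-6,0,119,0,0,0,100],
    [-6,0,119,0,0,0,100],
  ],
)

```text
time: 35.2
tool_pos: [611.8, -166.7, 71.1]
eef_rot: [[-0.619, 0.273, 0.736], [0.177, 0.962, -0.209], [-0.765, 0.001, -0.644]]
contact_force: [-0.6, 1.6, -0.4]
finger_gap: 85.6
grasp_force: 0.0
```

```bash
python3 -c "
from br import *
delta((608.4,-169.5,66.6),Rt(-16,40));print(readout.read_state()['tool_pos']);beakers(names='s')"
```

```text
d [ 5.1 -3.6  1. ] w [ 0.002 -0.001  0.001] rows 1.0 j [-0.26  0.38 -1.   -0.68 -0.01  0.01] t 35.2
[ 611.83931208 -166.69970369   71.13354639]
s wall [ 611.4 -170.6] 26.5 343 top 96.0
```

Emit:
arm_command(
  deltas=[
    [4,-3.5,-1,0,0,0,100],
    [4,-3.5,-1,0,0,0,100],
    [4,-3.5,-1,0,0,0,60],
    [4,-3.5,-1,0,0,0,30],
    [4,-3.5,-1,0,0,0,0],
    [4,-3.5,-1,0,0,0,0],
    [4,-3.5,-1,0,0,0,0],
    [4,-3.5,-1,0,0,0,0],
    [4,-3.5,-1,0,0,0,0],
  ],
  force=60,
)

```text
time: 36.0
tool_pos: [606.6, -170.8, 70.3]
eef_rot: [[-0.616, 0.276, 0.738], [0.177, 0.961, -0.211], [-0.768, 0.0, -0.641]]
contact_force: [-3.8, 1.1, 6.5]
finger_gap: 54.5
grasp_force: 63.9
```

Emit:
arm_command(
  deltas=[
    [-15,0,-13,0,0,0,0],
    [-40,0,-34,0,0,0,0],
    [-70,0,-59,0,0,0,0],
    [-100,0,-84,0,0,0,0],
    [-130,0,-110,0,0,0,0],
    [-130,0,-110,0,0,0,0],
    [-130,0,-110,0,0,0,0],
  ],
)

```text
time: 36.58
tool_pos: [606.1, -170.7, 243.1]
eef_rot: [[-0.614, 0.275, 0.74], [0.176, 0.961, -0.212], [-0.77, 0.0, -0.638]]
contact_force: [-0.0, -0.4, -1.8]
finger_gap: 54.7
grasp_force: 65.4
```

```bash
python3 -c "
from br import *
delta((540,120,270),Rt(0,85));print(readout.read_state()['tool_pos'],readout.read_state()['finger_gap'])"
```

```text
d [  71.   261.2 -127.6] w [-0.133  0.786 -0.254] rows 8.0 j [-0.27  0.   -0.76 -0.07 -0.01  0.  ] t 36.5833
[ 606.07739316 -170.66952288  243.07047137] 54.70716806812962
```

Emit:
arm_command(
  deltas=[
    [30,30,-50,-0.133,0.786,-0.254,0],
    [71,70,-128,-0.133,0.786,-0.254,0],
    [71,110,-128,-0.133,0.786,-0.254,0],
    [71,150,-128,-0.133,0.786,-0.254,0],
    [71,190,-128,-0.133,0.786,-0.254,0],
    [71,261,-128,-0.133,0.786,-0.254,0],
    [71,261,-128,-0.133,0.786,-0.254,0],
    [71,261,-128,-0.133,0.786,-0.254,0],
    [71,261,-128,-0.133,0.786,-0.254,0],
    [71,261,-128,-0.133,0.786,-0.254,0],
  ],
)

```text
time: 37.42
tool_pos: [539.9, 123.9, 263.7]
eef_rot: [[-0.997, -0.004, 0.077], [-0.004, 1.0, 0.002], [-0.077, 0.002, -0.997]]
contact_force: [0.2, -0.2, -3.2]
finger_gap: 54.2
grasp_force: 65.5
```

```bash
python3 -c "
from br import *
delta((590,335,215),Rt(1,112));print(readout.read_state()['tool_pos'],readout.read_state()['finger_gap'])"
```

```text
d [-47.1 210.8  52.8] w [ 0.004  0.461 -0.013] rows 6.0 j [ 0.23  0.23 -0.01  1.26 -0.02  0.23] t 37.4167
[539.86783982 123.8611771  263.71607962] 54.19916369487431
```

Emit:
arm_command(
  deltas=[
    [-10,40,10,0,0.461,-0.013,0],
    [-20,80,20,0,0.461,-0.013,0],
    [-30,120,30,0,0.461,-0.013,0],
    [-40,160,40,0,0.461,-0.013,0],
    [-47,211,53,0,0.461,-0.013,0],
    [-47,211,53,0,0.461,-0.013,0],
    [-47,211,53,0,0.461,-0.013,0],
    [-47,211,53,0,0.461,-0.013,0],
    [-47,211,53,0,0.461,-0.013,0],
  ],
)

```text
time: 38.17
tool_pos: [590.1, 330.5, 216.6]
eef_rot: [[-0.928, -0.013, -0.372], [-0.013, 1.0, -0.003], [0.372, 0.002, -0.928]]
contact_force: [-0.6, -1.2, -1.3]
finger_gap: 54.7
grasp_force: 65.5
```

```bash
python3 -c "
from br import *
delta((606,335,115),Rt(1,130));print(readout.read_state()['tool_pos'],readout.read_state()['finger_gap'])"
```

```text
d [-52.6   4.1  88.4] w [ 0.004  0.317 -0.003] rows 3.0 j [0.45 0.83 0.83 1.92 0.16 0.4 ] t 38.1667
[590.121477   330.5444226  216.60615157] 54.65705455222575
```

Emit:
arm_command(
  deltas=[
    [-15,4,22,0,0.1,0,0],
    [-30,4,44,0,0.2,0,0],
    [-42,4,66,0,0.3,0,0],
    [-53,4,88,0,0.317,0,0],
    [-53,4,88,0,0.317,0,0],
    [-53,4,88,0,0.317,0,0],
  ],
)

```text
time: 38.67
tool_pos: [598.4, 330.8, 113.2]
eef_rot: [[-0.77, -0.009, -0.637], [-0.01, 1.0, -0.002], [0.637, 0.005, -0.77]]
contact_force: [1.3, 0.1, -0.5]
finger_gap: 54.4
grasp_force: 67.5
```

```bash
python3 -c "
from br import *
delta((612,335,74),Rt(1,130)); Q=lying((590,335),75,200)
s=readout.read_state();print(s['tool_pos'],s['contact_force'])
for a in range(515,640,15):
    q=Q[abs(Q[:,0]-a)<7.5]
    if len(q)>5: print(a,len(q),'topz',np.percentile(q[:,2],95).round(1),'y',np.percentile(q[:,1],[3,97]).round())
"
```

```text
d [-35.5   3.9  21.6] w [ 0.009  0.007 -0.004] rows 2.0 j [0.4  1.21 1.25 2.27 0.25 0.31] t 38.6667
28 pct [[615.0, 331.0, 81.0], [620.0, 344.0, 86.0], [622.0, 359.0, 106.0]]
[598.5285882  331.53627465 116.40656075] [ 1.0894233   0.70886987 -1.5794897 ]
620 28 topz 103.9 y [332. 359.]
```

```bash
python3 -c "
from br import *
p,d=capture('scene');cv2.imwrite('pics/j.png',cv2.resize(p[130:330,260:480,::-1],None,fx=2.6,fy=2.6,interpolation=2))
C=cloud('scene',d)-B
m=np.isfinite(C).all(-1)&(abs(C[...,0]-575)<60)&(abs(C[...,1]-335)<40)&(C[...,2]>75)&(C[...,2]<200)
Q=C[m]
for a in range(515,640,15):
    q=Q[abs(Q[:,0]-a)<7.5]
    if len(q)>5: print(a,len(q),'topz',np.percentile(q[:,2],[50,95]).round(1),'y',np.percentile(q[:,1],[3,97]).round(), p[m][abs(Q[:,0]-a)<7.5].mean())
"
```

```text
605 25 topz [89.3 96.3] y [336. 356.] 67.76
620 65 topz [ 89.9 119. ] y [325. 361.] 76.31282051282051
```

View pics/j.png

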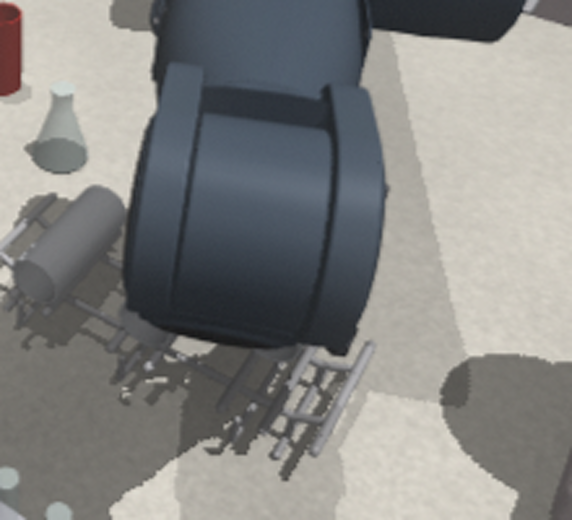

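The arm hides the beaker from the scene camera at (250,200), so I finish this placement by the numbers and the contact force.

Emit:
arm_command(
  deltas=[
    [-14,4,6,0,0,0,0],
    [-22,4,12,0,0,0,0],
    [-29,4,18,0,0.007,0,0],
    [-34,4,20,0,0.007,0,0],
    [-34,4,20,0,0.007,0,0],
    [-34,4,20,0,0.007,0,0],
  ],
)

```text
time: 39.27
tool_pos: [609.4, 335.9, 76.7]
eef_rot: [[-0.769, -0.01, -0.639], [-0.012, 1.0, -0.001], [0.639, 0.007, -0.769]]
contact_force: [-0.1, -0.1, -1.0]
finger_gap: 54.7
grasp_force: 67.5
```

Emit:
arm_command(
  deltas=[
    [-1,0,1.2,0,0,0,0],
    [-2,0,2.4,0,0,0,0],
    [-2,0,2.4,0,0,0,0],
  ],
)

```text
time: 39.52
tool_pos: [609.6, 335.9, 74.9]
eef_rot: [[-0.77, -0.01, -0.638], [-0.013, 1.0, 0.0], [0.638, 0.008, -0.77]]
contact_force: [1.7, -1.2, 4.5]
finger_gap: 54.9
grasp_force: 67.8
```

Contact, so the beaker rests on the rails. I release and retreat.

Emit:
arm_command(
  deltas=[
    [0,0,0,0,0,0,0],
    [0,0,0,0,0,0,50],
    [0,0,0,0,0,0,75],
    [0,0,0,0,0,0,90],
    [0,0,0,0,0,0,90],
    [0,0,0,0,0,0,90],
    [0,0,0,0,0,0,90],
    [0,0,0,0,0,0,90],
  ],
)

```text
time: 40.18
tool_pos: [609.5, 336.1, 73.1]
eef_rot: [[-0.769, -0.01, -0.639], [-0.012, 1.0, -0.001], [0.639, 0.007, -0.769]]
contact_force: [0.2, 0.3, -0.8]
finger_gap: 77.0
grasp_force: 0.0
```

Emit:
arm_command(
  deltas=[
    [10,0,-12,0,0,0,90],
    [20,0,-24,0,0,0,90],
    [35,0,-42,0,-0.1,0,90],
    [55,0,-66,0,-0.2,0,90],
    [80,0,-96,0,-0.3,0,90],
    [95,0,-115,0,-0.5,0,90],
    [95,0,-115,0,-0.7,0,90],
    [95,0,-115,0,-0.7,0,90],
  ],
)

```text
time: 40.85
tool_pos: [610.6, 335.2, 227.2]
eef_rot: [[-1.0, -0.01, -0.028], [-0.01, 1.0, 0.011], [0.028, 0.011, -1.0]]
contact_force: [0.6, -0.0, 0.2]
finger_gap: 77.1
grasp_force: 0.0
```

```bash
python3 -c "
from br import *
delta((330,250,320),Rt(1,90));print(readout.read_state()['tool_pos'])"
```

```text
d [283.9 -81.5 -85.7] w [ 0.011 -0.028 -0.008] rows 8.0 j [0.49 0.57 0.43 1.45 0.02 0.48] t 40.85
[610.56058535 335.15556983 227.22643662]
```

Emit:
arm_command(
  deltas=[
    [284,-81,-86,0,0,0,90],
    [284,-81,-86,0,0,0,90],
    [284,-81,-86,0,0,0,90],
    [284,-81,-86,0,0,0,90],
    [284,-81,-86,0,0,0,90],
    [284,-81,-86,0,0,0,90],
    [284,-81,-86,0,0,0,90],
    [284,-81,-86,0,0,0,90],
    [284,-81,-86,0,0,0,90],
    [284,-81,-86,0,0,0,90],
  ],
)

```text
time: 41.68
tool_pos: [329.8, 250.3, 320.6]
eef_rot: [[-0.999, -0.011, -0.037], [-0.011, 1.0, 0.009], [0.037, 0.009, -0.999]]
contact_force: [0.1, -0.3, -0.2]
finger_gap: 77.0
grasp_force: 0.0
```

Run:
```python
from br import *
for y in(105,220,335):
  Q=lying((595,y),70,105)
  for a in range(530,680,30):
    q=Q[abs(Q[:,0]-a)<15]
    if len(q)>15: print(a,len(q),'topz',np.percentile(q[:,2],95).round(1),'y',np.percentile(q[:,1],[3,97]).round())
p,d=capture("scene");cv2.imwrite("pics/k.png",cv2.resize(p[100:340,130:430,::-1],None,fx=2.5,fy=2.5,interpolation=2))
```

```text
798 pct [[527.0, 84.0, 71.0], [599.0, 117.0, 92.0], [660.0, 135.0, 98.0]]
530 101 topz 97.0 y [ 86. 132.]
560 163 topz 96.8 y [ 86. 133.]
590 171 topz 96.8 y [ 87. 134.]
620 182 topz 96.3 y [ 87. 134.]
650 181 topz 96.6 y [ 84. 135.]
765 pct [[528.0, 197.0, 72.0], [589.0, 229.0, 92.0], [642.0, 249.0, 98.0]]
530 106 topz 97.4 y [200. 247.]
560 185 topz 97.2 y [200. 248.]
590 200 topz 97.2 y [200. 248.]
620 204 topz 97.5 y [202. 249.]
650 70 topz 96.8 y [198. 249.]
747 pct [[540.0, 311.0, 74.0], [589.0, 341.0, 93.0], [633.0, 364.0, 98.0]]
530 54 topz 97.6 y [313. 362.]
560 214 topz 97.2 y [312. 362.]
590 231 topz 97.2 y [313. 363.]
620 248 topz 97.0 y [313. 364.]
```

View pics/k.png

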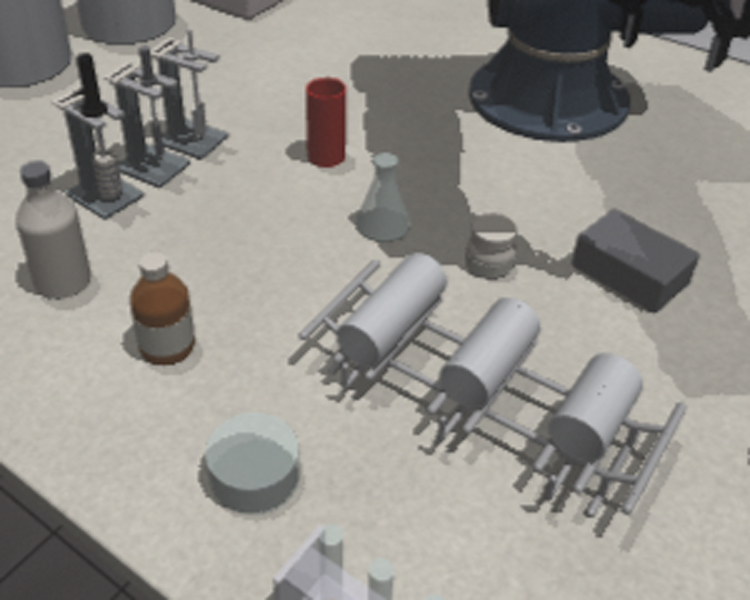

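The three beakers lie level in the bays at (390,310), (490,350) and (595,405). The brush hangs in its own hanger at (95,130), and nothing else has moved.

```bash
python3 -c "
from station import close_job
print(close_job())"
```

```text
the job is handed in; nothing more can be done
None
```

The job is handed in: all three beakers were washed in order from tallest to shortest, the brush hangs in its own hanger, and each beaker lies in its own rack bay, but `close_job()` returned no verdict.

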